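# Latch the tube carriage on the bench mixer

### The job

Lock the tube carriage of the bench mixer: lift the wire loop of the draw latch by its red tab, feel it down into the slot behind the two keeper hooks, then press the blue-ended lever down over centre until it snaps fully home and holds the carriage drawn in. Do not force the loop or slam the lever, and leave the other things on the bench where they are.

Things in the scene. Friction and masses are not known exactly. Their poses are not given: they have to be found in the camera images.
- mixer: White bench mixer fixed to the bench, chassis 150 (x) by 360 (y) mm, top 45 mm high; origin on the bench under the latch line. Its +y is the way from lever to keeper, its x is parallel to the lever pin; the latch lies in its x = 0 plane. Four capped tubes stand in the carriage's rack, rack y 62 to 172, top to 146 mm above the bench.
- lever_pin (a point): Lever's hinge pin, fixed on the mixer, axis along mixer x, 68 mm above the bench. The loop's own pin sits 18 mm from it on the lever: pulling the loop to +y swings the lever further open, lowering the lever draws the loop to -y. The loop tends to fall by itself; the lever stays where it is left.
- lever (a joint): Steel lever, 24 mm wide, 71 mm from pin to tip, blue 26 x 22 mm pad at the tip. Angle in rad: 0 fully down (points to -y, flat), 1.57 upright, stop at 2.51. Stands at 1.13 to 1.22 at the start. With the loop hooked it needs 3 to 10 N at the pad; dead centre is near 0.24, below that it pulls itself to 0.
- lever_pad (a point): Middle of the blue pad's upper face, on the lever, 60 mm from the pin and 10 mm off the pin's plane; with the lever down it is 78 mm above the bench. Axes are the lever's.
- loop_bar (a point): Middle of the wire loop's cross bar (7 mm square, sharp-edged, 45 mm long along mixer x), 90 mm from the loop's pin. At the start it lies on top of the hooks. A red tab, 12 mm wide (x), 6 mm thick, rises from it to 50 mm above the bar, leaning about 0.15 rad to -y when the loop is level. Loop's side wires at x = -20 and +20.
- keeper_nominal (a point): Fixed on the mixer, 63.5 mm above the bench: where the keeper's hooks' rear faces should meet the carriage plate. The keeper is set in slots: the real one sits up to 5 mm to either side along mixer y, unmeasured; feel for it. Two hooks at x = -12 and +12, 6 mm wide, 6 mm deep; lips 10 to 14 mm above the plate reach 6.5 mm to +y.
- carriage (a joint): Grey tube carriage carrying keeper and rack, sliding in the mixer; value = how far (m) it is drawn to -y from its stop, 0 at the start, spring 3 N/mm. 9 mm behind the lips a rear wall (30 wide, 5 thick, 14 mm high like the lips) closes the slot for the bar: bar goes down between lips and wall to the plate, then to -y under the lips. Latched: 0.0045 to 0.015.
- tube_a: A loose capped tube on a round foot, 99 mm tall: a bystander.
- tube_b: Another loose capped tube on a foot: a bystander.
- reagent: Amber reagent bottle, 120 mm tall: a bystander.
- beaker: Empty glass beaker, 80 mm tall: a bystander.
- waste_tray: Open white tray, 110 x 150 x 50 mm: a bystander.
- sample_jar: White-capped jar, 65 mm tall: a bystander.
- tip_box: Blue box, 85 x 120 x 55 mm: a bystander.

How it is judged:
By the outcome, as a careful person would: the job done as asked, in the order asked, and still so for the second after the job is handed in, with the robot touching nothing.
It also fails if it takes over 67 s, if anything falls off the work surface, if the arm or the gripper's body presses on something with over 40 N, if the wrist force passes 120 N, or if a joint passes its speed limit or range.

### The arm

A 6-joint arm with a two-finger parallel gripper is mounted at the origin on the work surface. World frame = base frame: x ahead of the robot, y to its left, z up, the work surface at z = 0. Lengths are in m, angles in rad, forces in N, time in s.
With the tool pointing down it reaches from about 0.225 to 0.875 m from the base axis. Payload 3.4 kg.
Tool frame: the origin (TCP) lies at the very end of the fingers, on their centre line; the grasp point (between the pads) lies 19 mm behind it; z points along the fingers, y is the direction in which the jaws open and shut (so a half turn about z gives the same grasp; the last joint's range is limited). The gripper opens to 85 mm and grips with 20 to 120 N. Pads are 22 mm wide; open, the fingers measure 114 mm over their backs; the gripper's body (76 mm by 85 mm) begins 54 mm behind the grasp point. The pads swing forward as they close: fully open they stand 13 mm farther back than shut.
Start: joints at [-1.358, 0.276, 1.505, -0, 1.361, -0.121], TCP at [0.188, -0.543, 0.208] pointing down, gripper open.
Joint ranges: [-2.89, 2.89], [-0.75, 2.08], [0.22, 2.7], [-1.18, 4.32], [0.11, 2.71], [-2.7, 2.7]. Speed limits (rad/s): [2.57, 2.57, 3.14, 3.14, 3.14, 3.14].

### API

Orientations are given as a unit quaternion [w, x, y, z].
In Python, from rig import telemetry, optics, order gives the robot as it stands.
- The arm moves only by the shell command python3 -m creep 'ROWS' [FORCE]. ROWS is a JSON object of lists of equal length, an entry for each row: "slide": the shift along the world's x, y, z normalised to -1 to 1, where 1 is 0.15 m, a list of three; "twist": the turn, a rotation vector about the world's x, y, z normalised to -1 to 1, where 1 is 360 degrees, a list of three; "fingers": the gripper's target within -1 to 1 (fully open at 1, half-way at 0, shut at -1). A call has 1 to 20 rows; each row is the pose to reach, as a shift and turn from the pose commanded when the call began, turning the shorter way round; what a row does not reach only later rows make up. A row lasts 1/10 s, in which the tool goes at most 50 mm and 8.59 degrees, less where a joint would pass 70% of its speed; a pose out of reach is approached as far as the arm can. A call with a number of a shift or a turn outside -1 to 1 is refused whole. A call with a gripper value outside its range is refused whole. The fingers move at their own pace and stop on an object; FORCE is the grip in N (left out, the last holds). Time passes only in rows, so rows that repeat a pose let the fingers close. It gives the time, the measured TCP pose, the force and the opening at its end, in the units of the state.
- telemetry.get_state(): the state, without advancing time (a new reading comes with each control period).
- optics.get_image(name): name is "scene" or "side" or "wrist"; returns a dict with "img" (420x560x3 uint8, blue, green, red), "depth" (420x560 float32, m along the optical axis (not along the pixel's ray), 0 where there is no reading), "fovy" (degrees; the focal length in pixels is half the picture's height over the tangent of half this angle, whatever the lens; pixels are square), "cx", "cy" (the principal point, pixels), "world_from_camera" (4x4, takes a point from camera to world coordinates). Camera axes: x right, y down, z forward; pixel columns grow to the right and rows downward; lengths in m; the calibration is good to about 2 mm. The wrist camera is an equidistant fisheye: a pixel r from the principal point sees the ray r / f radians off the axis. A picture is of the moment at which its call begins.
- order.sign_off(): hands the job in, once; it reports no verdict.
The state is a dict: "clock": time; "qpos": joint angles; "qd": joint speeds; "effort": joint torques, N m; "position": TCP position; "ee_rot": TCP orientation; "contact_force": force on the tool from outside, world axes, zero at the start; "moment": the same for the moment, N m; "width": finger opening in m.
Only numpy, scipy, OpenCV 4.12 (cv2) and the standard library are available. Lean on these libraries where they do the work, as an engineer would, in place of code of your own. Each camera call takes 0.05 s, during which the arm holds its last target.

## Working session

There is one attempt and no reset: what is moved stays moved. The work goes in short steps, Python scripts to look and compute and a shell command to move; the robot and the scene stay as the last step left them, time stands still between calls to the robot, and variables do not carry over. Pictures are saved under pics/ and viewed, and the job is handed in when it is done.

```bash
ls; mkdir -p pics; cat > h.py <<'E'
import numpy as np, cv2
from rig import telemetry, optics, order
def cam(n,fn=None):
    d=optics.get_image(n)
    if fn: cv2.imwrite('pics/'+fn,d['img'])
    return d
def f(d): return 210/np.tan(np.radians(d['fovy'])/2)
def world(d,u,v,z=None):
    """pixel->world by depth"""
    zz=z if z is not None else d['depth'][int(v),int(u)]
    p=np.array([(u-d['cx'])/f(d)*zz,(v-d['cy'])/f(d)*zz,zz,1])
    return (d['world_from_camera']@p)[:3]
def ray(d,u,v):
    R=d['world_from_camera'];r=R[:3,:3]@np.array([(u-d['cx'])/f(d),(v-d['cy'])/f(d),1]);return R[:3,3],r/np.linalg.norm(r)
def atz(d,u,v,z):
    o,r=ray(d,u,v);return o+r*(z-o[2])/r[2]
def proj(d,p):
    q=np.linalg.inv(d['world_from_camera'])@np.append(p,1);return q[0]/q[2]*f(d)+d['cx'],q[1]/q[2]*f(d)+d['cy']
E
python3 - <<'E'
from h import *
import pickle
for n in('scene','side','wrist'):
    d=cam(n,n+'0.png');pickle.dump(d,open(n+'0.pkl','wb'))
    print(n,d['fovy'],d['cx'],d['cy'],np.round(d['world_from_camera'],3).tolist())
print(telemetry.get_state())
E
```

```text
pics
scene 56.92086625745563 283.5916177757831 211.78007857957385 [[0.857, 0.424, -0.293, 0.835], [0.515, -0.698, 0.497, -0.454], [0.006, -0.577, -0.817, 0.839], [0.0, 0.0, 0.0, 1.0]]
side 42.405812780539456 287.87233480946725 219.27046142723538 [[0.965, -0.132, 0.227, 0.147], [-0.262, -0.516, 0.816, -1.373], [0.01, -0.847, -0.532, 0.982], [0.0, 0.0, 0.0, 1.0]]
wrist 65.70646984690485 285.1456169183092 213.96383686817512 [[0.326, -0.909, -0.26, 0.253], [-0.945, -0.314, -0.088, -0.52], [-0.002, 0.275, -0.961, 0.372], [0.0, 0.0, 0.0, 1.0]]
{'clock': 0.15, 'qpos': array([-1.35801009e+00,  2.76464219e-01,  1.50583888e+00,  9.17401164e-06,
        1.36073103e+00, -1.21004628e-01]), 'qd': array([-0.0007727 , -0.00303984, -0.00372709, -0.0017519 , -0.00073501,
       -0.00072328]), 'effort': array([ 2.96960177e-03, -4.17142296e+01, -2.46032399e+01,  1.13809956e-04,
        7.67144171e-03, -2.55761194e-06]), 'position': array([ 0.1882886 , -0.54283682,  0.20733157]), 'ee_rot': array([-7.20182893e-04,  9.86105158e-01,  1.66120733e-01, -2.85827839e-05]), 'contact_force': array([-0.17393117, -0.10500928, -0.32419216]), 'moment': array([0.03650532, 0.01082742, 0.08090426]), 'width': 0.08496019376577223}
```

View pics/scene0.png

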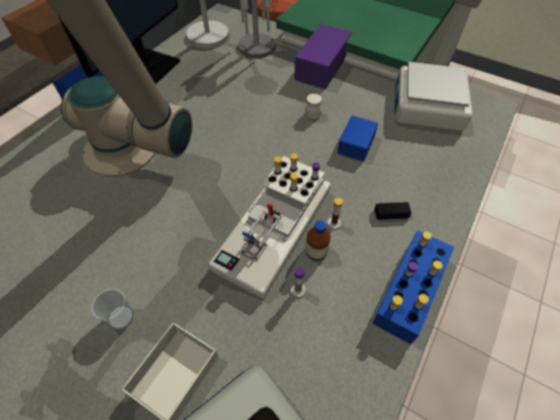

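View pics/side0.png

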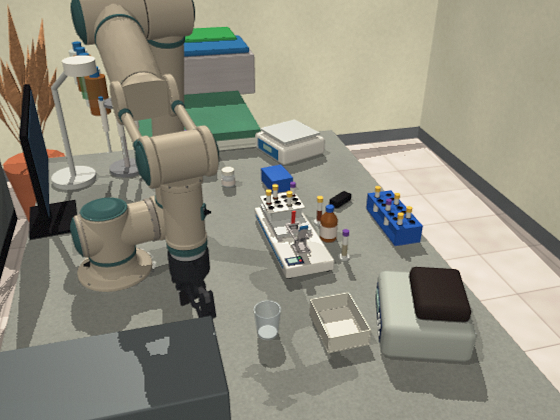

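View pics/wrist0.png

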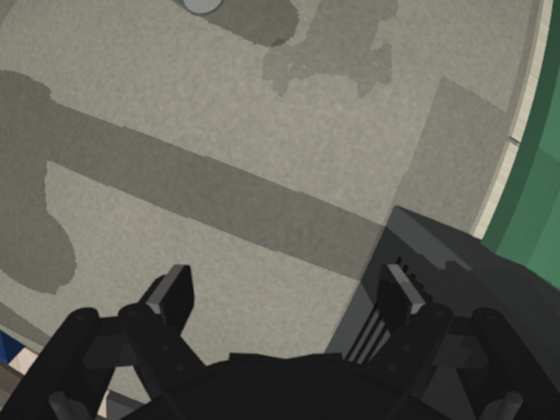

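```bash
python3 - <<'E'
import pickle,cv2
d=pickle.load(open('scene0.pkl','rb'));i=d['img'][145:305,200:360]
cv2.imwrite('pics/sc_zoom.png',cv2.resize(i,None,fx=3.75,fy=3.75,interpolation=cv2.INTER_CUBIC))
d=pickle.load(open('side0.pkl','rb'));i=d['img'][175:285,235:365]
cv2.imwrite('pics/si_zoom.png',cv2.resize(i,None,fx=5,fy=5,interpolation=cv2.INTER_CUBIC))
E
```

```text
(no output)
```

View pics/sc_zoom.png

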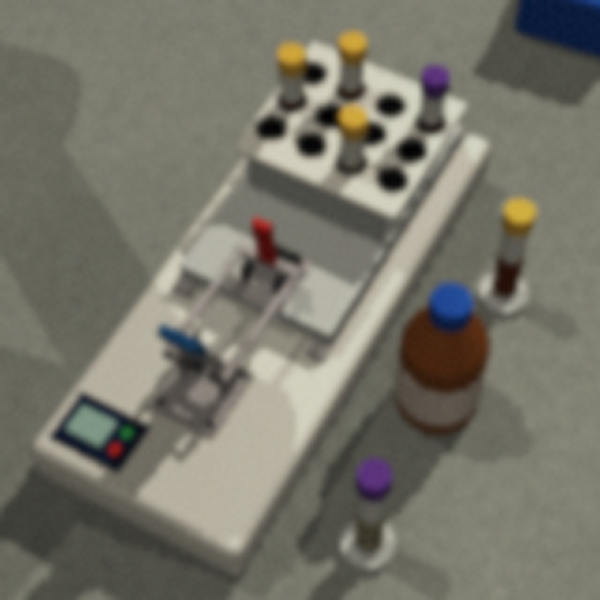

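View pics/si_zoom.png

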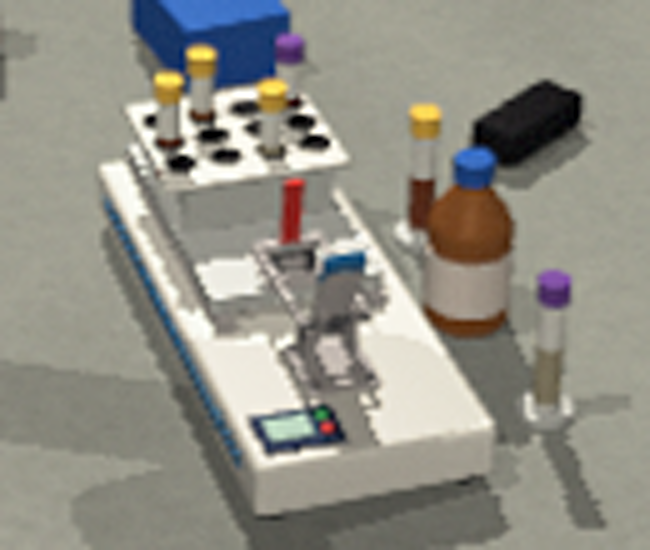

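```bash
python3 - <<'E'
import pickle
from h import *
d=pickle.load(open('scene0.pkl','rb'))
z=lambda x,y:(200+x/3.75,145+y/3.75)
for n,p,h in [('L',(38,444),.045),('B',(240,550),.045),('R',(486,142),.045)]:
    u,v=z(*p);print(n,atz(d,u,v,h).round(4),world(d,u,v).round(4))
s=pickle.load(open('side0.pkl','rb'))
w=lambda x,y:(235+x/5,175+y/5)
for n,p,h in [('L',(252,487),.045),('B',(492,432),.045),('farL',(102,170),.045)]:
    u,v=w(*p);print(n,atz(s,u,v,h).round(4),world(s,u,v).round(4))
def tri(a,b):
    o,r=ray(d,*a);q,t=ray(s,*b)
    A=np.array([r,-t]).T;k=np.linalg.lstsq(A,q-o,rcond=None)[0];p1=o+k[0]*r;p2=q+k[1]*t
    return ((p1+p2)/2).round(4),np.linalg.norm(p1-p2).round(4)
print('tabtop',tri(z(262,222),w(293,182)))
print('tabbot',tri(z(268,262),w(290,242)))
for nm,dd in(('sc',d),('si',s)):
    hsv=cv2.cvtColor(dd['img'],cv2.COLOR_BGR2HSV)
    m=((hsv[...,0]<8)|(hsv[...,0]>172))&(hsv[...,1]>130)&(hsv[...,2]>90)
    b=(hsv[...,0]>95)&(hsv[...,0]<120)&(hsv[...,1]>130)&(hsv[...,2]>60)
    for lab,mm in(('red',m),('blue',b)):
        n,_,st,c=cv2.connectedComponentsWithStats(mm.astype(np.uint8))
        for i in range(1,n):
            if st[i,4]>5: print(nm,lab,st[i].tolist(),c[i].round(1), world(dd,*c[i].round()).round(3))
E
```

```text
L [ 0.4814 -0.1823  0.045 ] [ 0.481 -0.182  0.044]
B [ 0.6244 -0.1767  0.045 ] [ 0.6229 -0.1749  0.0396]
R [0.6066 0.1728 0.045 ] [0.6048 0.1778 0.0387]
L [ 0.4662 -0.2058  0.045 ] [ 0.4728 -0.1818  0.0257]
B [ 0.6143 -0.1905  0.045 ] [ 0.6181 -0.1809  0.0374]
farL [0.4581 0.1528 0.045 ] [0.4601 0.1627 0.0389]
tabtop (array([ 0.5415, -0.0174,  0.1238]), np.float64(0.001))
tabbot (array([ 0.542 , -0.0132,  0.0772]), np.float64(0.0003))
sc red [268, 203, 4, 4, 13] [269.4 204.8] [ 0.542 -0.022  0.128]
sc red [229, 263, 3, 4, 9] [230.1 264.3] [ 0.524 -0.163  0.053]
sc blue [57, 66, 30, 22, 340] [72.2 77.5] [-0.972  0.455 -0.398]
sc blue [94, 72, 9, 5, 29] [98.8 74.6] [-0.876  0.547 -0.4  ]
sc blue [340, 116, 37, 44, 890] [358.6 133.8] [0.6   0.37  0.057]
sc blue [351, 150, 4, 4, 6] [352.5 151.5] [0.604 0.324 0.026]
sc blue [315, 221, 11, 11, 98] [319.8 225.8] [ 0.667 -0.008  0.12 ]
sc blue [377, 231, 76, 105, 3112] [414.9 284.2] [0.9   0.002 0.063]
sc blue [244, 233, 9, 6, 20] [248.2 235.6] [ 0.551 -0.119  0.135]
si red [292, 211, 4, 13, 39] [293.1 216.4] [ 0.54  -0.02   0.108]
si blue [184, 36, 65, 20, 832] [215.2  47.3] [0.516 1.326 0.28 ]
si blue [73, 42, 15, 13, 119] [78.8 48.4] [-0.13   1.51   0.267]
si blue [90, 72, 9, 5, 29] [94.8 74.6] [-0.049  1.136  0.239]
si blue [98, 97, 5, 3, 12] [100.4  97.8] [-0.008  0.641  0.301]
si blue [259, 139, 19, 21, 125] [268.5 149.3] [0.618 0.623 0.036]
si blue [261, 165, 32, 27, 585] [276.5 177.2] [0.578 0.348 0.051]
si blue [367, 191, 55, 55, 1440] [394.2 220.2] [ 0.87  -0.045  0.058]
si blue [326, 204, 9, 8, 57] [329.6 207.6] [ 0.661 -0.014  0.116]
si blue [300, 226, 8, 4, 22] [303.5 227.1] [ 0.542 -0.117  0.129]
```

```bash
python3 -m creep '{"slide":[[0.3,0.3,0.1],[0.6,0.6,0.3],[1,1,0.4],[1,1,0.4],[1,1,0.4],[1,1,0.4],[1,1,0.4]],"twist":[[0,0,0.02],[0,0,0.04],[0,0,0.06],[0,0,0.08],[0,0,0.1],[0,0,0.1],[0,0,0.1]],"fingers":[1,1,1,1,1,1,1]}'; python3 -m creep '{"slide":[[0.3,0.3,0],[0.6,0.6,0],[1,1,0],[1,1,0],[1,1,0],[1,1,0]],"twist":[[0,0,0.02],[0,0,0.04],[0,0,0.06],[0,0,0.08],[0,0,0.104],[0,0,0.104]],"fingers":[1,1,1,1,1,1]}'; python3 -m creep '{"slide":[[0.2,0.3,0],[0.35,0.6,0],[0.35,1,0],[0.35,1,0],[0.35,1,0]],"twist":[[0,0,0],[0,0,0],[0,0,0],[0,0,0],[0,0,0]],"fingers":[0,0,0,0,0]}'
python3 - <<'E'
from h import *
import pickle
d=cam('wrist','w1.png');pickle.dump(d,open('w1.pkl','wb'));print(d['world_from_camera'].round(3));print(telemetry.get_state())
E
```

```text
clock: 0.85
position: [0.3383, -0.3932, 0.2678]
ee_rot: [0.0, 0.887, 0.463, -0.0]
contact_force: [-0.1, -0.4, 0.9]
width: 0.0856
clock: 1.45
position: [0.4889, -0.243, 0.2669]
ee_rot: [-0.001, 0.691, 0.723, -0.0]
contact_force: [1.1, -0.4, -0.3]
width: 0.0852
clock: 1.95
position: [0.5401, -0.0936, 0.2678]
ee_rot: [-0.0, 0.692, 0.722, -0.001]
contact_force: [0.4, -0.9, -0.0]
width: 0.0429
[[ 0.999  0.04   0.01   0.536]
 [ 0.041 -0.96  -0.276 -0.023]
 [-0.001  0.276 -0.961  0.433]
 [ 0.     0.     0.     1.   ]]
{'clock': 2.0, 'qpos': array([-0.29952495,  0.20819853,  1.45081234, -0.00198718,  1.48267295,
       -0.34144409]), 'qd': array([-0.02752275,  0.005884  , -0.00987581, -0.00684418, -0.0028216 ,
       -0.01287338]), 'effort': array([  1.33439373, -38.75178695, -25.33049226,   0.1981461 ,
         0.07589646,   0.04703625]), 'position': array([ 0.54028232, -0.09501724,  0.26783818]), 'ee_rot': array([ 4.03000620e-04,  6.92068410e-01,  7.21831236e-01, -9.05115677e-04]), 'contact_force': array([-0.46385942, -0.21264522, -0.31967526]), 'moment': array([-0.02930219,  0.02085415, -0.02576615]), 'width': 0.04270993485980213}
```

View pics/w1.png

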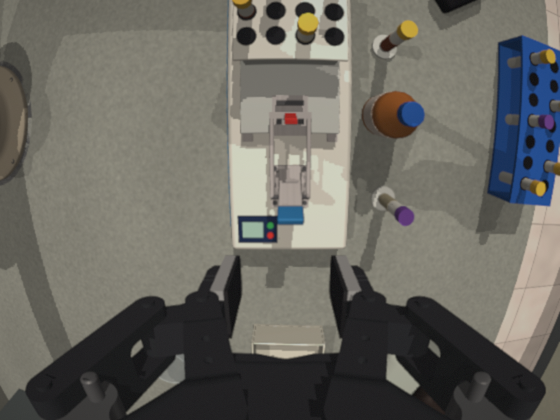

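```bash
cat >> h.py <<'E'
def wray(d,u,v):
    dx,dy=u-d['cx'],v-d['cy'];r=np.hypot(dx,dy);t=r/f(d);s=np.sin(t)/max(r,1e-9)
    R=d['world_from_camera'];return R[:3,3],R[:3,:3]@np.array([dx*s,dy*s,np.cos(t)])
def watz(d,u,v,z):
    o,r=wray(d,u,v);return o+r*(z-o[2])/r[2]
def wproj(d,p):
    q=np.linalg.inv(d['world_from_camera'])@np.append(p,1);t=np.arctan2(np.hypot(q[0],q[1]),q[2]);k=f(d)*t/max(np.hypot(q[0],q[1]),1e-9)
    return q[0]*k+d['cx'],q[1]*k+d['cy']
def wzoom(d,fn,u0,v0,w,h,s):
    cv2.imwrite('pics/'+fn,cv2.resize(d['img'][v0:v0+h,u0:u0+w],None,fx=s,fy=s,interpolation=cv2.INTER_CUBIC))
E
python3 - <<'E'
from h import *
import pickle
d=pickle.load(open('w1.pkl','rb'));wzoom(d,'w1z.png',220,80,140,175,3.4)
wzoom(d,'w1zz.png',255,85,70,70,8)
E
```

```text
(no output)
```

View pics/w1z.png

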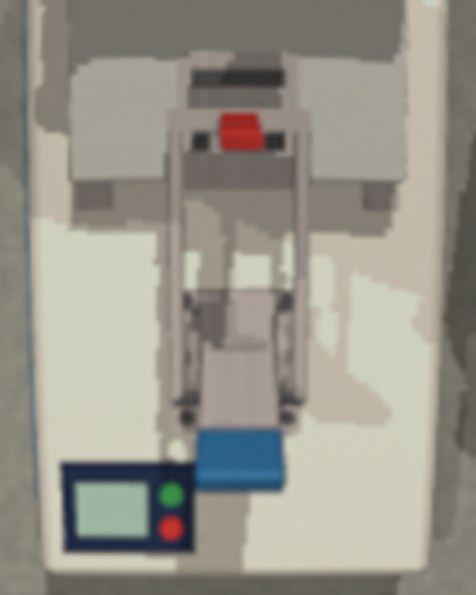

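View pics/w1zz.png

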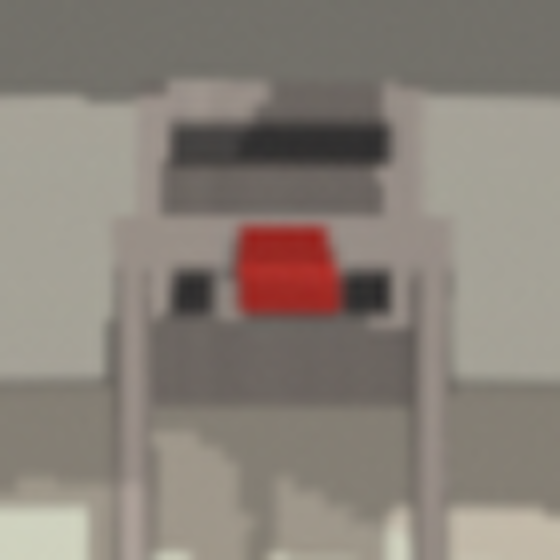

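```bash
python3 - <<'E'
from h import *
import pickle
d=pickle.load(open('w1.pkl','rb'))
o=np.array([255,85])
yaw=0.043
ax=np.array([np.cos(yaw),np.sin(yaw)]);ay=np.array([-np.sin(yaw),np.cos(yaw)])
def pr(n,u,v,z,s=8,oo=o):
    p=watz(d,oo[0]+(u+.5)/s-.5,oo[1]+(v+.5)/s-.5,z);print(n,p.round(4),'m',(p[:2]@ax).round(4),(p[:2]@ay).round(4))
pr('wall L rear',172,128,.0775);pr('wall R front',388,165,.0775);pr('wall L front',172,165,.0775)
pr('hook L front-outer',172,315,.0775);pr('hook R fo',388,315,.0775);
pr('bar L far',115,217,.0845);pr('bar R far',455,217,.0845);pr('bar near',220,268,.0845)
pr('tab top L far',243,228,.130);pr('tab top R',325,228,.130);pr('tab top near L',240,268,.13);pr('tab top near R',330,268,.13)
oo=(220,80)
for n,u,v,z in [('pad TL',198,430,.135),('pad TR',285,432,.135),('pad BL',198,488,.13),('pad BR',283,488,.13),('chassis BL',48,570,.045),('chassis BR',428,570,.045),('TL',22,10,.045),('TR',446,10,.045),('loop pin L?',187,417,.08),('R',287,417,.08),('rack front',72,58,.0),('plate front',72,178,.0635),('plate fr R',405,178,.0635)]: pr(n,u,v,z,3.4,oo)
dd=d['depth'];print(dd[100:125,262:320:6].round(3))
E
```

```text
wall L rear [0.5247 0.0011 0.0775] m 0.5243 -0.0215
wall R front [ 0.5539 -0.0027  0.0775] m 0.5533 -0.0265
wall L front [ 0.5249 -0.004   0.0775] m 0.5243 -0.0265
hook L front-outer [ 0.5257 -0.0245  0.0775] m 0.5242 -0.0471
hook R fo [ 0.5549 -0.0232  0.0775] m 0.5534 -0.047
bar L far [ 0.5179 -0.0116  0.0845] m 0.5169 -0.0338
bar R far [ 0.5627 -0.0096  0.0845] m 0.5618 -0.0338
bar near [ 0.532  -0.0179  0.0845] m 0.5308 -0.0408
tab top L far [ 0.535  -0.0138  0.13  ] m 0.5339 -0.0368
tab top R [ 0.5444 -0.0134  0.13  ] m 0.5433 -0.0368
tab top near L [ 0.5348 -0.0185  0.13  ] m 0.5335 -0.0415
tab top near R [ 0.5452 -0.0181  0.13  ] m 0.5439 -0.0415
pad TL [ 0.5319 -0.1012  0.135 ] m 0.5271 -0.1239
pad TR [ 0.5562 -0.1007  0.135 ] m 0.5513 -0.1245
pad BL [ 0.5325 -0.1197  0.13  ] m 0.5268 -0.1425
pad BR [ 0.5569 -0.1187  0.13  ] m 0.5513 -0.1425
chassis BL [ 0.4755 -0.1821  0.045 ] m 0.4672 -0.2023
chassis BR [ 0.6203 -0.1761  0.045 ] m 0.6121 -0.2026
TL [0.4636 0.0242 0.045 ] m 0.4642 0.0042
TR [0.6111 0.0307 0.045 ] m 0.6119 0.0044
loop pin L? [ 0.5274 -0.1113  0.08  ] m 0.5221
[... 1088 characters left out ...]
0.353]
 [0.352 0.352 0.332 0.334 0.318 0.32  0.333 0.332 0.332 0.353]
 [0.354 0.353 0.333 0.335 0.311 0.313 0.332 0.334 0.333 0.353]
 [0.353 0.354 0.335 0.333 0.304 0.304 0.333 0.333 0.332 0.353]
 [0.353 0.353 0.335 0.334 0.292 0.292 0.335 0.333 0.334 0.353]
 [0.353 0.355 0.354 0.34  0.289 0.289 0.34  0.352 0.334 0.354]
 [0.356 0.354 0.354 0.341 0.291 0.289 0.341 0.354 0.336 0.355]
 [0.355 0.355 0.354 0.341 0.292 0.291 0.342 0.355 0.337 0.355]
 [0.355 0.355 0.354 0.342 0.29  0.292 0.341 0.356 0.336 0.354]
 [0.355 0.355 0.355 0.343 0.292 0.291 0.342 0.354 0.337 0.355]
 [0.356 0.356 0.355 0.343 0.292 0.292 0.342 0.354 0.335 0.354]
 [0.356 0.356 0.355 0.343 0.293 0.293 0.341 0.355 0.336 0.356]]
```

```bash
python3 -m creep '{"slide":[[0,0.2,0],[0,0.4,0],[0,0.493,-0.2],[0,0.493,-0.4],[0,0.493,-0.6],[0,0.493,-0.7],[0,0.493,-0.7],[0,0.493,-0.7]],"twist":[[0,0,0],[0,0,0],[0,0,0],[0,0,0],[0,0,0],[0,0,0],[0,0,0],[0,0,0]],"fingers":[0,0,0,0,0,0,-0.2,-0.2]}' 25
python3 - <<'E'
from h import *
import pickle
d=cam('wrist','w2.png');pickle.dump(d,open('w2.pkl','wb'));s=telemetry.get_state();print(s['position'],s['contact_force'])
E
```

```text
clock: 2.8
position: [0.5413, -0.0216, 0.1633]
ee_rot: [0.0, 0.692, 0.722, -0.0]
contact_force: [-0.2, -0.5, 0.3]
width: 0.0343
[ 0.54178121 -0.02123601  0.16399229] [ 0.05468939 -0.45789629  0.24633256]
```

View pics/w2.png

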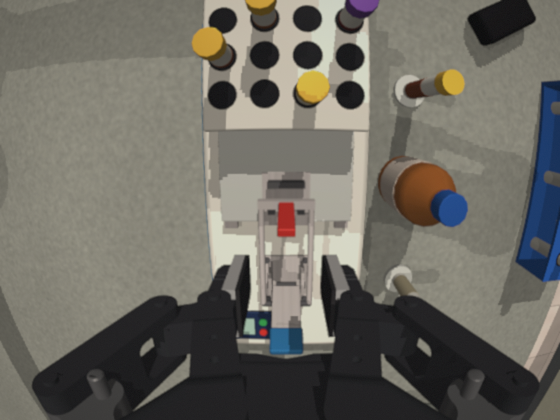

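```bash
python3 - <<'E'
from h import *
import pickle
d=pickle.load(open('w2.pkl','rb'));wzoom(d,'w2z.png',245,170,85,100,6)
hsv=cv2.cvtColor(d['img'],cv2.COLOR_BGR2HSV)
m=((hsv[...,0]<8)|(hsv[...,0]>172))&(hsv[...,1]>130)&(hsv[...,2]>60);m[:190]=0;m[250:]=0
v,u=np.nonzero(m);print(u.min(),u.max(),v.min(),v.max(),u.mean())
for r in range(v.min(),v.max()+1): print(r,u[v==r].min(),u[v==r].max(),d['depth'][r,285:289].round(3))
for z,vv in((.13,203),(.13,236)):print(watz(d,286,vv,z))
for _ in range(4): s=telemetry.get_state();print(s['position'])
E
```

```text
278 294 203 236 285.8796296296296
203 279 292 [0.249 0.247 0.248 0.248]
204 279 293 [0.245 0.245 0.247 0.246]
205 279 293 [0.244 0.245 0.245 0.245]
206 279 293 [0.242 0.244 0.242 0.242]
207 279 293 [0.242 0.24  0.242 0.241]
208 279 293 [0.24  0.239 0.239 0.239]
209 279 293 [0.238 0.238 0.237 0.238]
210 279 293 [0.236 0.235 0.236 0.237]
211 279 293 [0.235 0.234 0.235 0.235]
212 278 293 [0.232 0.231 0.233 0.231]
213 278 293 [0.231 0.231 0.231 0.231]
214 278 293 [0.23  0.23  0.228 0.229]
215 278 293 [0.229 0.228 0.228 0.229]
216 278 293 [0.227 0.227 0.225 0.227]
217 278 293 [0.225 0.223 0.224 0.224]
218 278 294 [0.223 0.224 0.224 0.223]
219 278 294 [0.222 0.222 0.223 0.222]
220 278 294 [0.221 0.22  0.219 0.22 ]
221 278 294 [0.218 0.22  0.218 0.218]
222 278 294 [0.217 0.218 0.218 0.217]
223 278 294 [0.217 0.217 0.217 0.216]
224 278 294 [0.214 0.214 0.216 0.214]
225 278 294 [0.213 0.    0.212 0.213]
226 278 294 [0.213 0.213 0.212 0.212]
227 278 294 [0.211 0.211 0.211 0.21 ]
228 278 294 [0.21  0.209 0.211 0.209]
229 278 294 [0.209 0.21  0.209 0.209]
230 278 294 [0.21  0.21  0.208 0.209]
231 278 294 [0.21  0.209 0.21  0.209]
232 278 294 [0.211 0.21  0.21  0.21 ]
233 278 294 [0.21 0.21 0.21 0.21]
234 278 294 [0.209 0.211 0.21  0.212]
235 278 294 [0.211 0.211 0.211 0.211]
236 282 285 [0.21  0.211 0.212 0.212]
[ 0.53952002 -0.00092491  0.13      ]
[ 0.54041928 -0.02295599  0.13      ]
[ 0.54178121 -0.02123601  0.16399229]
[ 0.54178121 -0.02123601  0.16399229]
[ 0.54178121 -0.02123601  0.16399229]
[ 0.54178121 -0.02123601  0.16399229]
```

View pics/w2z.png

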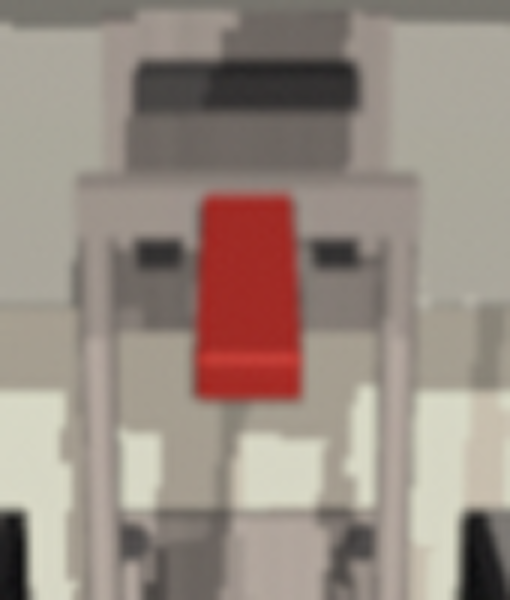

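```bash
python3 -m creep '{"slide":[[0,0.007,-0.1],[0,0.007,-0.2],[-0.003,0.007,-0.3],[-0.003,0.007,-0.38],[-0.003,0.007,-0.42],[-0.003,0.007,-0.45],[-0.003,0.007,-0.45],[-0.003,0.007,-0.45]],"twist":[[0,0,0],[0,0,0],[0,0,0],[0,0,0],[0,0,0],[0,0,0],[0,0,0],[0,0,0]],"fingers":[-0.2,-0.2,-0.2,-0.2,-0.2,-0.2,-0.2,-0.2]}' 25
python3 -m creep '{"slide":[[0,0,0],[0,0,0],[0,0,0],[0,0,0],[0,0,0],[0,0,0],[0,0,0],[0,0,0]],"twist":[[0,0,0],[0,0,0],[0,0,0],[0,0,0],[0,0,0],[0,0,0],[0,0,0],[0,0,0]],"fingers":[-0.4,-0.5,-0.6,-0.7,-0.8,-0.9,-1,-1]}' 25
python3 - <<'E'
from h import *
d=cam('wrist','w3.png');s=telemetry.get_state();print(s['position'],s['contact_force'],s['moment'],s['width'])
d=cam('scene');wzoom(d,'s3z.png',200,145,160,150,3.75)
E
```

```text
clock: 3.65
position: [0.5409, -0.0184, 0.096]
ee_rot: [0.0, 0.691, 0.723, 0.0]
contact_force: [-0.0, 1.0, -0.0]
width: 0.0344
clock: 4.45
position: [0.5414, -0.0183, 0.0959]
ee_rot: [0.001, 0.691, 0.723, 0.001]
contact_force: [2.5, 1.3, 1.5]
width: 0.0108
[ 0.54137382 -0.01831695  0.09585874] [3.27641865 0.66786397 0.74940707] [ 0.06528338 -0.58680033 -0.01507722] 0.010931369010877724
```

View pics/w3.png

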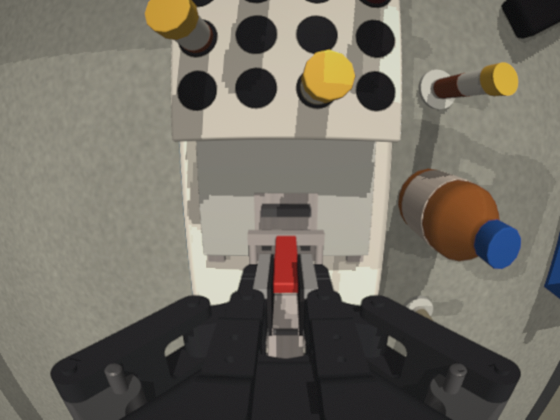

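View pics/s3z.png

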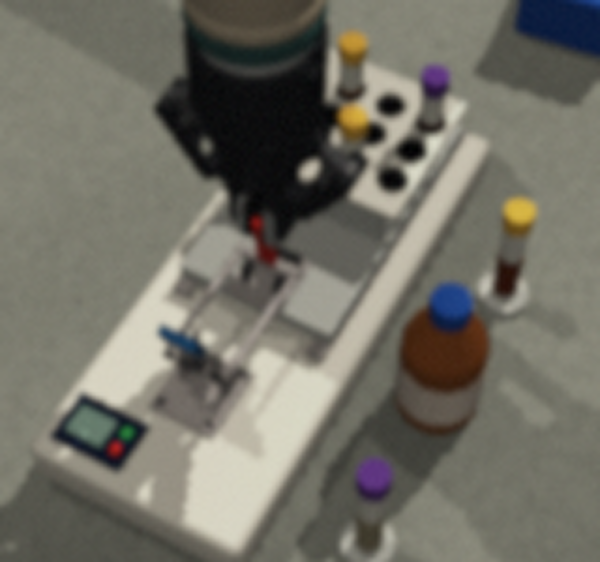

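```bash
python3 -m creep '{"slide":[[0.003,0,0.01],[0.003,0,0.02],[0.003,0,0.03],[0.003,0,0.04],[0.003,0,0.04],[0.003,0,0.04]],"twist":[[0,0,0],[0,0,0],[0,0,0],[0,0,0],[0,0,0],[0,0,0]],"fingers":[-1,-1,-1,-1,-1,-1]}' 25
python3 -m creep '{"slide":[[0,0.01,0],[0,0.02,0],[-0.001,0.03,0],[-0.002,0.037,0],[-0.002,0.044,0],[-0.002,0.044,0],[-0.002,0.044,0]],"twist":[[0,0,0],[0,0,0],[0,0,0],[0,0,0],[0,0,0],[0,0,0],[0,0,0]],"fingers":[-1,-1,-1,-1,-1,-1,-1]}' 25
python3 - <<'E'
from h import *
import pickle
d=cam('wrist');s=telemetry.get_state();print(s['position'],s['contact_force'],s['moment'],s['width'])
wzoom(d,'w4z.png',240,180,90,110,5.4);pickle.dump(d,open('w4.pkl','wb'))
E
```

```text
clock: 5.15
position: [0.5411, -0.0181, 0.1016]
ee_rot: [0.0, 0.691, 0.723, 0.0]
contact_force: [5.0, 0.5, -1.6]
width: 0.0107
clock: 5.85
position: [0.5407, -0.0114, 0.1017]
ee_rot: [-0.0, 0.691, 0.723, 0.0]
contact_force: [5.1, -0.1, -0.4]
width: 0.0108
[ 0.54073494 -0.01139868  0.10165667] [ 4.64468277 -0.24645361 -0.6227929 ] [ 0.08453119 -0.85224321  0.03024049] 0.010656607391006436
```

View pics/w4z.png

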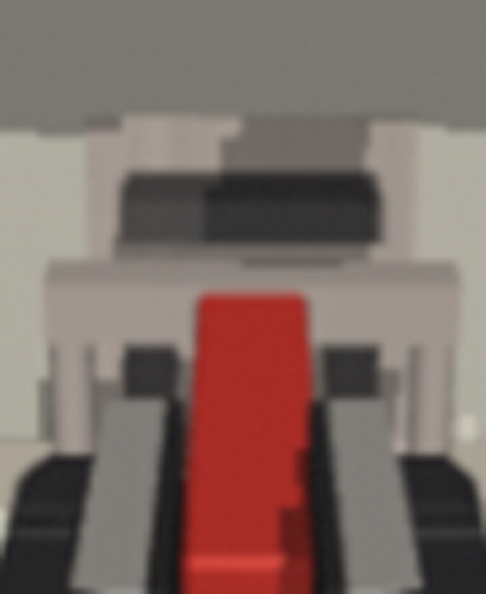

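```bash
python3 -m creep '{"slide":[[0.003,0,0],[0.006,0,0],[0.008,0,0],[0.008,0,0],[0.008,0,0]],"twist":[[0,0,0],[0,0,0],[0,0,0],[0,0,0],[0,0,0]],"fingers":[-1,-1,-1,-1,-1]}' 25
python3 - <<'E'
from h import *
import pickle
s=telemetry.get_state();print(s['position'],s['contact_force'],s['moment'],s['width'])
d=pickle.load(open('w4.pkl','rb'))
yaw=0.043
ax=np.array([np.cos(yaw),np.sin(yaw)]);ay=np.array([-np.sin(yaw),np.cos(yaw)])
def pr(n,u,v,z):
    p=watz(d,240+(u+.5)/5.4-.5,180+(v+.5)/5.4-.5,z);print(n,'m',(p[:2]@ax).round(4),(p[:2]@ay).round(4))
pr('wall rear',150,175,.0775);pr('wall rear2',150,190,.0775);pr('wall front',150,242,.0775);pr('hook front',150,397,.0775);pr('barfar top',150,283,.091);pr('barfar bot',150,262,.084);pr('near',150,345,.091)
D=d['depth']
print(D[210:256,265].round(3))
p=[(r,(watz(d,265,r,0)-d['world_from_camera'][:3,3])) for r in range(210,256)]
R=d['world_from_camera']
for r in range(210,256,1):
    o,w=wray(d,265,r);k=D[r,265]/(R[:3,2]@w);q=o+k*w;print(r,(q[:2]@ay).round(4),q[2].round(4))
E
```

```text
clock: 6.4
position: [0.541, -0.0115, 0.1013]
ee_rot: [-0.001, 0.691, 0.723, -0.0]
contact_force: [1.8, 2.1, 0.1]
width: 0.0106
[ 0.54103351 -0.01150053  0.10133609] [1.76038984 2.1267274  0.09609763] [ 0.25076426 -0.3845764   0.06741829] 0.010586183008915078
wall rear m 0.5275 -0.0172
wall rear2 m 0.5275 -0.0189
wall front m 0.5274 -0.0251
hook front m 0.5271 -0.0441
barfar top m 0.5281 -0.0253
barfar bot m 0.5278 -0.0253
near m 0.528 -0.0324
[0.211 0.21  0.208 0.206 0.202 0.201 0.199 0.198 0.199 0.199 0.198 0.198
 0.199 0.199 0.199 0.213 0.214 0.214 0.193 0.192 0.191 0.189 0.187 0.188
 0.188 0.188 0.188 0.188 0.189 0.188 0.189 0.189 0.188 0.188 0.204 0.204
 0.203 0.204 0.205 0.204 0.203 0.205 0.205 0.205 0.149 0.148]
210 -0.0197 0.0636
211 -0.02 0.0649
212 -0.0201 0.0669
213 -0.0202 0.0691
214 -0.0199 0.0723
215 -0.0202 0.0736
216 -0.0202 0.0757
217 -0.0205 0.0771
218 -0.0213 0.0763
219 -0.0219 0.0765
220 -0.0223 0.0773
221 -0.0229 0.0775
222 -0.0237 0.077
223 -0.0244 0.0766
224 -0.0249 0.0771
225 -0.0298 0.0639
226 -0.0307 0.0634
227 -0.0314 0.0633
228 -0.0252 0.0841
229 -0.0255 0.0851
230 -0.0259 0.0857
231 -0.0259 0.0876
232 -0.0256 0.0902
233 -0.0265 0.0893
234 -0.0271 0.0893
235 -0.0276 0.0898
236 -0.0284 0.0893
237 -0.0289 0.0895
238 -0.0298 0.0887
239 -0.03 0.09
240 -0.0308 0.0895
241 -0.0315 0.0892
242 -0.0317 0.0903
243 -0.0323 0.0905
244 -0.0385 0.0761
245 -0.0391 0.0763
246 -0.0395 0.077
247 -0.0403 0.0765
248 -0.0412 0.0761
249 -0.0416 0.0767
250 -0.0418 0.0781
251 -0.043 0.0767
252 -0.0439 0.0763
253 -0.0443 0.0768
254 -0.023 0.1286
255 -0.0232 0.1294
```

```bash
cat > look.py <<'E'
from h import *
import pickle,sys
d=cam('wrist');n=sys.argv[1];pickle.dump(d,open(n+'.pkl','wb'));wzoom(d,n+'z.png',240,180,90,110,5.4)
s=telemetry.get_state();print(s['clock'],s['position'].round(4),s['contact_force'].round(1),s['width'].round(4))
yaw=0.043;ay=np.array([-np.sin(yaw),np.cos(yaw)]);R=d['world_from_camera'];D=d['depth']
U=[262,264,266,303,305,307]
out=[]
for r in range(200,258):
    P=[]
    for u in U:
        o,w=wray(d,u,r);q=o+D[r,u]/(R[:3,2]@w)*w;P.append((q[:2]@ay,q[2]))
    P=np.median(P,0);out.append((r,round(P[0]*1e3,1),round(P[1]*1e3,1)))
print(out)
E
python3 -m creep '{"slide":[[0,0.001,-0.006],[0,0.003,-0.013],[0,0.004,-0.02],[0,0.005,-0.027],[0,0.005,-0.027],[0,0.005,-0.027]],"twist":[[0,0,0],[0,0,0],[0,0,0],[0,0,0],[0,0,0],[0,0,0]],"fingers":[-1,-1,-1,-1,-1,-1]}' 25
python3 look.py w5
```

```text
clock: 7.0
position: [0.5413, -0.0111, 0.0973]
ee_rot: [-0.0, 0.691, 0.723, -0.0]
contact_force: [-0.2, 0.6, 0.1]
width: 0.0108Traceback (most recent call last):
  File "look.py", line 4, in <module>
    s=telemetry.get_state();print(s['clock'],s['position'].round(4),s['contact_force'].round(1),s['width'].round(4))
                                                                                                ^^^^^^^^^^^^^^^^
AttributeError: 'float' object has no attribute 'round'
```

```bash
sed -i "s/s\['width'\].round(4)/round(s['width'],4)/" look.py; python3 look.py w5
```

```text
7.1 [ 0.5413 -0.0111  0.0973] [ 0.8 -0.1  0.9] 0.0108
[(200, np.float64(-12.1), np.float64(62.4)), (201, np.float64(-12.6), np.float64(63.0)), (202, np.float64(-13.3), np.float64(62.5)), (203, np.float64(-13.8), np.float64(63.5)), (204, np.float64(-14.4), np.float64(63.4)), (205, np.float64(-15.2), np.float64(63.1)), (206, np.float64(-15.7), np.float64(63.7)), (207, np.float64(-16.3), np.float64(63.6)), (208, np.float64(-16.8), np.float64(64.3)), (209, np.float64(-17.7), np.float64(63.3)), (210, np.float64(-18.2), np.float64(63.9)), (211, np.float64(-18.9), np.float64(63.7)), (212, np.float64(-19.6), np.float64(63.6)), (213, np.float64(-20.3), np.float64(63.6)), (214, np.float64(-20.2), np.float64(66.4)), (215, np.float64(-20.4), np.float64(67.6)), (216, np.float64(-20.1), np.float64(71.0)), (217, np.float64(-20.3), np.float64(72.6)), (218, np.float64(-20.3), np.float64(74.7)), (219, np.float64(-20.3), np.float64(76.8)), (220, np.float64(-20.9), np.float64(76.9)), (221, np.float64(-21.3), np.float64(77.4)), (222, np.float64(-22.2), np.float64(76.6)), (223, np.float64(-22.6), np.float
[... 810 characters left out ...]
p.float64(-31.8), np.float64(85.1)), (243, np.float64(-32.4), np.float64(85.1)), (244, np.float64(-33.1), np.float64(84.9)), (245, np.float64(-33.5), np.float64(85.5)), (246, np.float64(-37.7), np.float64(76.6)), (247, np.float64(-38.2), np.float64(77.1)), (248, np.float64(-39.0), np.float64(76.7)), (249, np.float64(-39.6), np.float64(76.8)), (250, np.float64(-40.1), np.float64(77.2)), (251, np.float64(-40.8), np.float64(77.1)), (252, np.float64(-41.6), np.float64(77.0)), (253, np.float64(-42.5), np.float64(76.2)), (254, np.float64(-22.6), np.float64(124.6)), (255, np.float64(-22.7), np.float64(125.6)), (256, np.float64(-22.7), np.float64(126.6)), (257, np.float64(-22.7), np.float64(127.9))]
```

View pics/w5z.png

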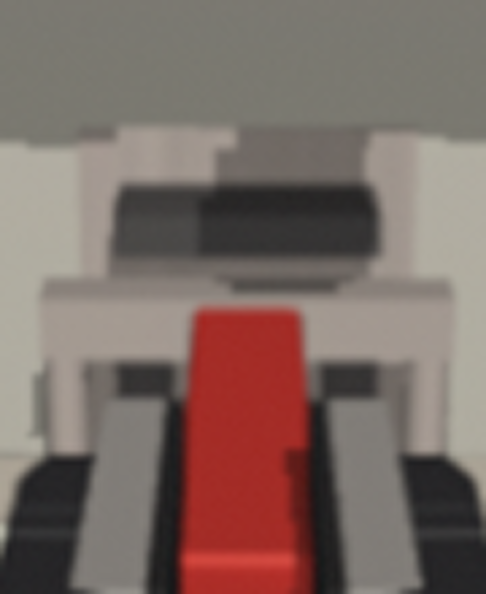

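```bash
python3 -m creep '{"slide":[[0,0.004,0],[0,0.008,0],[0,0.010,-0.006],[0,0.012,-0.012],[0,0.014,-0.018],[0,0.015,-0.02],[0,0.015,-0.02]],"twist":[[0,0,0],[0,0,0],[0,0,0],[0,0,0],[0,0,0],[0,0,0],[0,0,0]],"fingers":[-1,-1,-1,-1,-1,-1,-1]}' 25
python3 look.py w6 | tr -d 'npfloat64.' >/dev/null; python3 - <<'E'
E
sed -i 's/round(P\[0\]\*1e3,1),round(P\[1\]\*1e3,1)/float(round(P[0]*1e3,1)),float(round(P[1]*1e3,1))/; s/range(200,258)/range(212,254)/' look.py; python3 look.py w7
```

```text
clock: 7.8
position: [0.5414, -0.0087, 0.0944]
ee_rot: [-0.0, 0.691, 0.723, -0.0]
contact_force: [-2.1, 0.2, 0.8]
width: 0.0107
7.9 [ 0.5415 -0.0087  0.0944] [-2.4 -0.1  0.8] 0.0105
[(212, -16.2, 64.1), (213, -16.9, 63.9), (214, -17.7, 63.6), (215, -18.3, 63.7), (216, -19.0, 63.6), (217, -19.5, 63.9), (218, -20.3, 63.5), (219, -20.4, 65.5), (220, -20.2, 68.3), (221, -20.3, 70.1), (222, -20.3, 72.1), (223, -20.2, 74.2), (224, -20.2, 76.3), (225, -20.7, 76.7), (226, -21.2, 77.1), (227, -21.9, 76.7), (228, -22.5, 77.0), (229, -23.1, 76.8), (230, -23.8, 76.8), (231, -24.5, 76.5), (232, -24.8, 77.5), (233, -30.5, 63.1), (234, -26.6, 76.1), (235, -26.4, 78.3), (236, -26.4, 80.2), (237, -26.3, 82.0), (238, -26.9, 82.1), (239, -27.7, 81.7), (240, -28.1, 82.3), (241, -28.7, 82.2), (242, -29.5, 81.8), (243, -30.0, 82.2), (244, -30.7, 82.0), (245, -31.3, 82.1), (246, -31.9, 82.0), (247, -32.6, 82.0), (248, -33.0, 82.5), (249, -36.2, 76.3), (250, -36.6, 76.9), (251, -37.3, 76.8), (252, -37.9, 76.9), (253, -38.6, 76.7)]
```

```bash
python3 -m creep '{"slide":[[0,0.002,-0.006],[0,0.004,-0.012],[0,0.006,-0.018],[0,0.008,-0.024],[0,0.010,-0.03],[0,0.012,-0.036],[0,0.014,-0.04],[0,0.014,-0.04]],"twist":[[0,0,0],[0,0,0],[0,0,0],[0,0,0],[0,0,0],[0,0,0],[0,0,0],[0,0,0]],"fingers":[-1,-1,-1,-1,-1,-1,-1,-1]}' 25
 python3 look.py w8
```

```text
clock: 8.7
position: [0.5415, -0.0065, 0.0883]
ee_rot: [-0.0, 0.691, 0.723, -0.0]
contact_force: [-3.7, 0.9, 1.3]
width: 0.0108
8.75 [ 0.5415 -0.0066  0.0884] [-3.1  1.   1.1] 0.0107
[(212, -12.7, 63.0), (213, -13.4, 62.6), (214, -13.9, 63.3), (215, -14.3, 63.9), (216, -14.9, 64.0), (217, -15.5, 64.1), (218, -16.4, 63.1), (219, -16.8, 63.9), (220, -17.6, 63.6), (221, -18.3, 63.4), (222, -18.9, 63.5), (223, -19.6, 63.4), (224, -20.1, 63.7), (225, -20.1, 65.8), (226, -20.1, 67.7), (227, -20.3, 69.0), (228, -20.4, 70.7), (229, -20.5, 72.0), (230, -20.3, 74.7), (231, -20.2, 76.6), (232, -20.9, 76.5), (233, -21.5, 76.4), (234, -21.9, 76.9), (235, -22.7, 76.5), (236, -23.1, 77.2), (237, -23.9, 76.7), (238, -24.2, 77.4), (239, -25.0, 76.9), (240, -27.2, 72.9), (241, -27.0, 75.0), (242, -27.4, 75.6), (243, -28.1, 75.4), (244, -28.6, 75.8), (245, -29.3, 75.7), (246, -29.7, 76.0), (247, -30.4, 76.0), (248, -31.0, 76.1), (249, -31.5, 76.5), (250, -32.3, 76.1), (251, -32.8, 76.3), (252, -33.4, 76.5), (253, -34.3, 75.7)]
```

```bash
python3 -m creep '{"slide":[[-0.002,0.005,0],[-0.004,0.007,-0.006],[-0.004,0.009,-0.012],[-0.004,0.011,-0.018],[-0.004,0.013,-0.024],[-0.004,0.015,-0.03],[-0.004,0.017,-0.036],[-0.004,0.017,-0.036]],"twist":[[0,0,0],[0,0,0],[0,0,0],[0,0,0],[0,0,0],[0,0,0],[0,0,0],[0,0,0]],"fingers":[-1,-1,-1,-1,-1,-1,-1,-1]}' 25
 python3 look.py w9
```

```text
clock: 9.55
position: [0.5413, -0.004, 0.083]
ee_rot: [0.0, 0.691, 0.723, 0.0]
contact_force: [-2.1, -0.4, 0.5]
width: 0.0108
9.6 [ 0.5413 -0.004   0.0831] [-2.3 -1.7  0.6] 0.0107
[(212, -8.7, 62.8), (213, -9.4, 62.5), (214, -10.0, 62.4), (215, -10.6, 62.6), (216, -11.2, 62.7), (217, -11.9, 62.4), (218, -12.5, 62.5), (219, -13.0, 62.9), (220, -13.8, 62.5), (221, -14.0, 63.7), (222, -14.6, 63.8), (223, -15.3, 63.5), (224, -15.9, 63.5), (225, -16.5, 63.6), (226, -17.2, 63.4), (227, -17.8, 63.6), (228, -18.4, 63.7), (229, -18.9, 64.1), (230, -19.7, 63.5), (231, -20.3, 63.8), (232, -20.4, 65.1), (233, -20.4, 67.0), (234, -20.3, 69.0), (235, -20.2, 71.0), (236, -20.3, 72.4), (237, -20.4, 74.0), (238, -20.5, 75.3), (239, -20.7, 76.5), (240, -21.1, 77.0), (241, -21.8, 76.7), (242, -22.3, 76.9), (243, -23.1, 76.6), (244, -23.6, 76.8), (245, -24.0, 77.3), (246, -24.7, 77.1), (247, -26.7, 73.6), (248, -28.5, 70.6), (249, -29.3, 70.4), (250, -29.7, 70.8), (251, -30.4, 70.6), (252, -31.2, 70.4), (253, -31.6, 70.8)]
```

```bash
python3 -m creep '{"slide":[[0,-0.006,0],[0,-0.012,0],[0,-0.018,0],[0.001,-0.024,0],[0.001,-0.03,0],[0.002,-0.036,0],[0.002,-0.036,0]],"twist":[[0,0,0],[0,0,0],[0,0,0],[0,0,0],[0,0,0],[0,0,0],[0,0,0]],"fingers":[-1,-1,-1,-1,-1,-1,-1]}' 25
 python3 look.py w10
```

```text
clock: 10.3
position: [0.5415, -0.0098, 0.083]
ee_rot: [0.0, 0.691, 0.723, -0.0]
contact_force: [-1.2, 0.2, 0.9]
width: 0.0109
10.35 [ 0.5415 -0.0098  0.083 ] [-2.3 -0.1  0.5] 0.0106
[(212, -14.2, 64.0), (213, -14.8, 63.9), (214, -15.5, 63.7), (215, -16.1, 63.8), (216, -16.8, 63.3), (217, -17.5, 63.3), (218, -17.9, 64.1), (219, -18.5, 63.9), (220, -19.2, 63.8), (221, -19.7, 64.3), (222, -20.4, 64.0), (223, -20.4, 66.0), (224, -20.2, 68.4), (225, -20.3, 69.9), (226, -20.4, 71.6), (227, -20.3, 73.7), (228, -20.5, 75.0), (229, -20.3, 77.2), (230, -21.0, 76.7), (231, -21.6, 76.8), (232, -22.3, 76.5), (233, -22.8, 76.9), (234, -23.3, 77.0), (235, -23.9, 77.0), (236, -24.6, 76.9), (237, -25.2, 76.9), (238, -30.5, 64.0), (239, -31.2, 63.9), (240, -32.1, 63.1), (241, -32.5, 63.8), (242, -32.9, 64.5), (243, -32.5, 67.1), (244, -32.2, 69.5), (245, -32.5, 70.3), (246, -33.0, 70.8), (247, -34.0, 70.0), (248, -34.3, 70.8), (249, -35.0, 70.5), (250, -34.3, 73.8), (251, -34.5, 74.8), (252, -34.3, 76.8), (253, -34.8, 77.2)]
```

View pics/w10z.png

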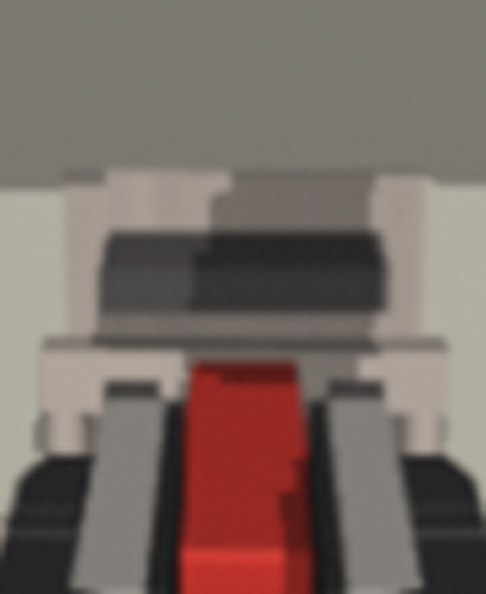

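```bash
python3 -m creep '{"slide":[[0,-0.004,0],[0,-0.008,0],[0,-0.010,0],[0,-0.010,0]],"twist":[[0,0,0],[0,0,0],[0,0,0],[0,0,0]],"fingers":[-1,-1,-1,-1]}' 25
 python3 look.py w11
```

```text
clock: 10.75
position: [0.5416, -0.0111, 0.0831]
ee_rot: [0.0, 0.691, 0.723, -0.0]
contact_force: [-1.4, 0.3, -0.4]
width: 0.011
10.8 [ 0.5415 -0.0111  0.0831] [-0.9 -0.5  0.6] 0.0105
[(212, -15.6, 63.7), (213, -16.2, 63.8), (214, -16.9, 63.5), (215, -17.4, 64.0), (216, -17.9, 64.0), (217, -18.7, 63.5), (218, -19.2, 63.9), (219, -19.8, 64.0), (220, -20.3, 64.5), (221, -20.3, 66.4), (222, -20.3, 68.3), (223, -20.4, 70.0), (224, -20.3, 72.1), (225, -20.4, 73.9), (226, -20.4, 75.6), (227, -20.6, 76.7), (228, -21.1, 76.9), (229, -21.8, 76.8), (230, -22.3, 76.8), (231, -22.9, 77.0), (232, -23.5, 76.9), (233, -24.1, 76.9), (234, -24.7, 76.8), (235, -25.5, 76.3), (236, -30.6, 63.7), (237, -31.2, 64.0), (238, -31.9, 63.8), (239, -32.5, 63.9), (240, -33.3, 63.5), (241, -34.0, 63.2), (242, -33.8, 65.5), (243, -33.5, 68.1), (244, -33.1, 70.7), (245, -34.0, 70.1), (246, -34.3, 70.8), (247, -35.2, 70.3), (248, -34.3, 74.1), (249, -34.7, 74.7), (250, -34.4, 76.8), (251, -35.3, 76.2), (252, -35.6, 76.9), (253, -36.2, 77.0)]
```

```bash
python3 -m creep '{"slide":[[0,0,0],[0,0,0],[0,0,0],[0,0,0],[0,0,0],[0,0,0.1],[0,0,0.3],[0,0,0.5],[0,0,0.65],[0,0,0.65],[0,0,0.65]],"twist":[[0,0,0],[0,0,0],[0,0,0],[0,0,0],[0,0,0],[0,0,0],[0,0,0],[0,0,0],[0,0,0],[0,0,0],[0,0,0]],"fingers":[-0.6,-0.5,-0.4,-0.3,-0.3,-0.3,-0.3,-0.3,-0.3,-0.3,-0.3]}' 25
 python3 - <<'E'
from h import *
import pickle
d=cam('wrist','w12.png');pickle.dump(d,open('w12.pkl','wb'));wzoom(d,'w12z.png',240,160,90,110,5.4)
yaw=0.043;ay=np.array([-np.sin(yaw),np.cos(yaw)]);ax=np.array([np.cos(yaw),np.sin(yaw)]);R=d['world_from_camera'];D=d['depth']
for u in (273,284,296):
  for r in range(170,345,2):
    if D[r,u]>0:
        o,w=wray(d,u,r);q=o+D[r,u]/(R[:3,2]@w)*w;print((r,float((q[:2]@ax*1e3).round(1)),float((q[:2]@ay*1e3).round(1)),float(round(q[2]*1e3,1))),end=' ')
  print()
print(telemetry.get_state()['position'],telemetry.get_state()['width'])
E
```

```text
clock: 11.9
position: [0.5414, -0.0109, 0.1805]
ee_rot: [0.0, 0.691, 0.723, 0.0]
contact_force: [-0.2, 0.0, -1.2]
width: 0.0298
(170, 528.4, -4.6, 63.2) (172, 528.3, -6.5, 62.6) (174, 528.3, -8.2, 63.2) (176, 528.4, -9.9, 63.8) (178, 528.3, -12.0, 62.0) (180, 528.3, -13.6, 63.0) (182, 528.3, -15.2, 63.9) (184, 528.3, -16.9, 64.3) (186, 528.3, -19.0, 63.0) (188, 528.3, -20.3, 65.6) (190, 528.5, -21.1, 70.2) (192, 528.7, -21.4, 77.0) (194, 528.7, -23.2, 76.8) (196, 528.7, -24.9, 77.0) (198, 528.2, -29.9, 63.0) (200, 528.2, -31.6, 63.4) (202, 528.2, -33.5, 63.4) (204, 528.3, -34.0, 68.8) (206, 528.5, -34.3, 74.6) (208, 528.6, -35.5, 76.8) (210, 528.6, -37.2, 76.8) (212, 528.6, -38.9, 77.3) (214, 528.5, -41.0, 76.1) (216, 528.5, -42.7, 76.3) (218, 528.5, -44.5, 76.4) (220, 528.5, -46.2, 76.7) (222, 527.9, -52.5, 62.6) (224, 528.0, -53.9, 64.0) (226, 527.9, -56.0, 63.5) (228, 527.9, -58.0, 63.3) (230, 527.2, -66.3, 44.6) (232, 527.1, -68.6, 44.0) (234, 527.1, -70.2, 45.2) (236, 527.1, -72.6, 44.4) (238, 527.1, -74.7, 44.5) (240, 527.0, -77.6, 42.5) (242, 527.0, -78.8, 44.8) (244, 527.0, -
[... 5401 characters left out ...]
 (300, 548.8, -116.8, 92.4) (302, 548.8, -118.5, 93.2) (304, 548.7, -118.8, 96.2) (306, 548.7, -119.4, 98.6) (308, 548.6, -120.5, 100.2) (310, 548.6, -121.8, 101.5) (312, 548.5, -121.9, 104.5) (314, 548.5, -122.5, 106.8) (316, 548.4, -123.4, 108.7) (318, 548.4, -124.1, 110.9) (320, 548.3, -124.9, 112.8) (322, 548.3, -126.0, 114.2) (324, 548.1, -124.8, 118.9) (326, 548.1, -125.0, 121.5) (328, 548.1, -126.4, 122.5) (330, 548.0, -127.5, 123.8) (332, 547.9, -127.2, 127.2) (334, 547.9, -128.6, 128.0) (336, 547.9, -128.8, 130.5) (338, 547.8, -128.9, 133.2) (340, 547.8, -130.0, 134.4) (342, 547.7, -130.9, 136.0) (344, 547.7, -132.2, 137.0) 
[ 0.54070547 -0.01082329  0.17960613] 0.029833831000439823
```

View pics/w12.png

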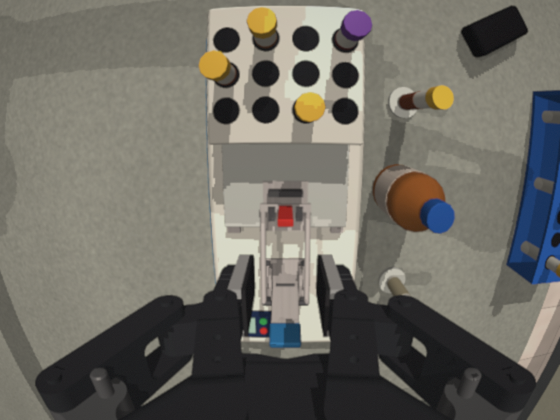

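View pics/w12z.png

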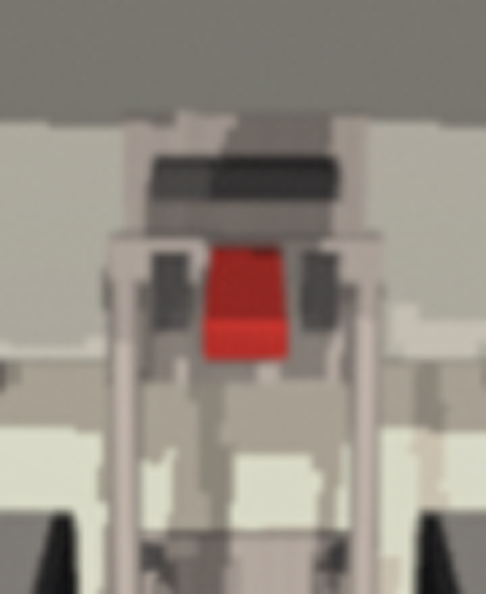

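```bash
python3 -m creep '{"slide":[[0,0,0],[0,-0.2,0],[0.01,-0.4,0],[0.02,-0.48,0],[0.02,-0.48,-0.05],[0.02,-0.48,-0.15],[0.02,-0.48,-0.25],[0.02,-0.48,-0.33],[0.02,-0.48,-0.33],[0.02,-0.48,-0.33]],"twist":[[0,0,0],[0,0,0],[0,0,0],[0,0,0],[0,0,0],[0,0,0],[0,0,0],[0,0,0],[0,0,0],[0,0,0]],"fingers":[-1,-1,-1,-1,-1,-1,-1,-1,-1,-1]}' 25
 python3 - <<'E'
from h import *
s=telemetry.get_state();p=s['position'];print(p,s['contact_force'],s['width'])
yaw=.043;ax=np.array([np.cos(yaw),np.sin(yaw)]);ay=np.array([-np.sin(yaw),np.cos(yaw)])
print('m',p[:2]@ax,p[:2]@ay)
for t in np.arange(1.25,-.01,-.05):
    r=.062;y=-.1187-r*np.cos(t)+.010*np.sin(t)+.011;z=.068+r*np.sin(t)+.010*np.cos(t)
    w=.540*ax+y*ay;print(round(t,2),np.round((np.append(w,z)-p)/.15,3))
d=cam('side');wzoom(d,'s13z.png',235,175,130,110,5)
E
```

```text
clock: 12.95
position: [0.5444, -0.0823, 0.1308]
ee_rot: [-0.0, 0.691, 0.723, -0.0]
contact_force: [0.2, 0.2, 0.7]
width: -0.0001
[ 0.54437446 -0.08230103  0.1307764 ] [0.17546533 0.17064644 0.66242195] -5.733712466528529e-05
m 0.5403334092577484 -0.10562583928399011
1.25 [ 0.001 -0.081 -0.005]
1.2 [ 0.002 -0.101 -0.009]
1.15 [ 0.003 -0.122 -0.014]
1.1 [ 0.004 -0.142 -0.02 ]
1.05 [ 0.005 -0.162 -0.027]
1.0 [ 0.006 -0.181 -0.035]
0.95 [ 0.006 -0.2   -0.044]
0.9 [ 0.007 -0.218 -0.053]
0.85 [ 0.008 -0.236 -0.064]
0.8 [ 0.009 -0.254 -0.076]
0.75 [ 0.009 -0.271 -0.088]
0.7 [ 0.01  -0.287 -0.101]
0.65 [ 0.011 -0.302 -0.115]
0.6 [ 0.011 -0.317 -0.13 ]
0.55 [ 0.012 -0.331 -0.146]
0.5 [ 0.013 -0.344 -0.162]
0.45 [ 0.013 -0.357 -0.179]
0.4 [ 0.014 -0.368 -0.196]
0.35 [ 0.014 -0.379 -0.214]
0.3 [ 0.015 -0.389 -0.233]
0.25 [ 0.015 -0.398 -0.252]
0.2 [ 0.015 -0.405 -0.271]
0.15 [ 0.016 -0.412 -0.291]
0.1 [ 0.016 -0.418 -0.311]
0.05 [ 0.016 -0.423 -0.331]
-0.0 [ 0.016 -0.427 -0.352]
```

View pics/s13z.png

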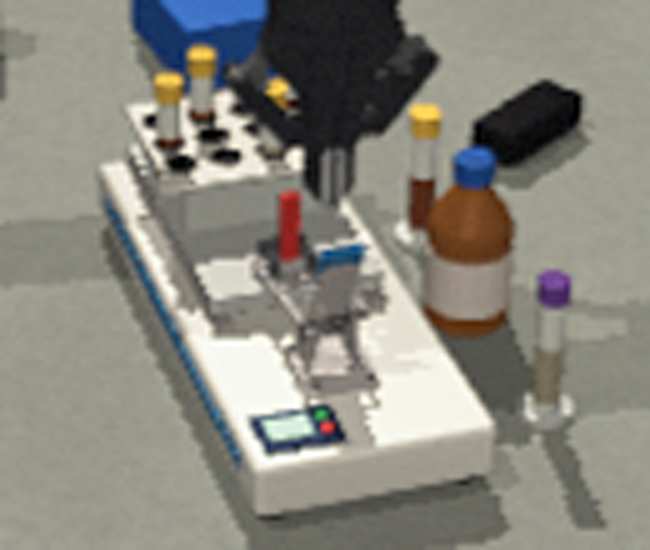

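```bash
python3 -m creep '{"slide":[[0,-0.04,-0.003],[0.001,-0.081,-0.005],[0.002,-0.101,-0.009],[0.003,-0.122,-0.014],[0.004,-0.142,-0.02],[0.005,-0.162,-0.027],[0.006,-0.181,-0.035],[0.006,-0.2,-0.044],[0.007,-0.218,-0.053],[0.008,-0.236,-0.064],[0.008,-0.236,-0.064]],"twist":[[0,0,0],[0,0,0],[0,0,0],[0,0,0],[0,0,0],[0,0,0],[0,0,0],[0,0,0],[0,0,0],[0,0,0],[0,0,0]],"fingers":[-1,-1,-1,-1,-1,-1,-1,-1,-1,-1,-1]}' 25
 python3 - <<'E'
from h import *
s=telemetry.get_state();p=s['position'];print(p,s['contact_force'],s['width'])
d=cam('side');wzoom(d,'s14z.png',235,175,130,110,5)
d=cam('wrist','w14.png')
E
```

```text
clock: 14.1
position: [0.5455, -0.1186, 0.1211]
ee_rot: [-0.0, 0.691, 0.723, -0.0]
contact_force: [0.2, -0.0, -0.2]
width: -0.0001
[ 0.54552938 -0.11864135  0.12114372] [ 0.17053938 -0.0119128  -0.2284438 ] -0.00013241568672339856
```

View pics/s14z.png

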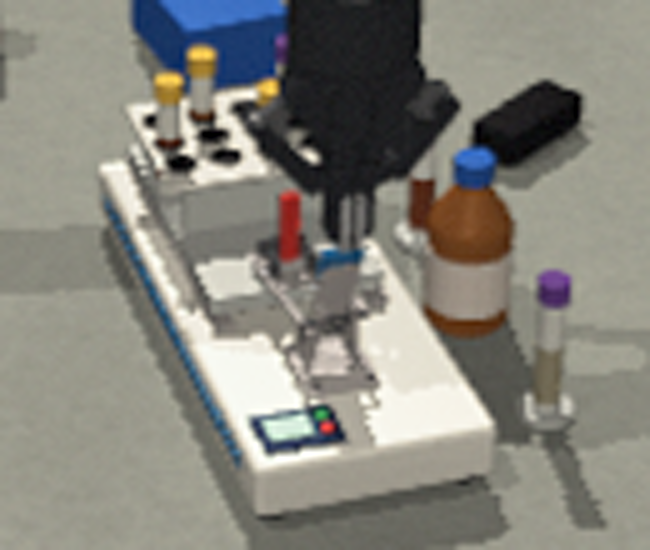

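View pics/w14.png

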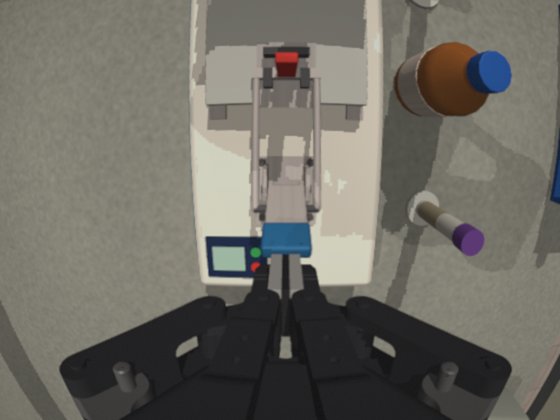

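```bash
cat > lv.py <<'E'
from h import *
import pickle,sys
d=cam('wrist');pickle.dump(d,open('lv.pkl','wb'))
if len(sys.argv)>1: wzoom(d,sys.argv[1],210,int(sys.argv[2]),150,120,5)
s=telemetry.get_state();p=s['position'];print(s['clock'],p.round(4),s['contact_force'].round(1))
yaw=.043;ax=np.array([np.cos(yaw),np.sin(yaw)]);ay=np.array([-np.sin(yaw),np.cos(yaw)])
R=d['world_from_camera'];D=d['depth'];print('tcp px',wproj(d,p),'m',p[:2]@ax,p[:2]@ay)
for u in (286,278,296):
  for r in range(150,300,3):
    if D[r,u]>0:
        o,w=wray(d,u,r);q=o+D[r,u]/(R[:3,2]@w)*w
        if q[2]>.055: print((r,float((q[:2]@ay*1e3).round(1)),float(round(q[2]*1e3,1))),end=' ')
  print()
E
python3 lv.py lv1.png 180
```

```text
14.25 [ 0.5457 -0.1183  0.1215] [-0.5 -0.2  0.1]
tcp px (np.float64(287.88858982727606), np.float64(254.2581379872191)) m 0.5401049361135468 -0.14164272982509732
(186, -111.9, 78.4) (189, -113.2, 81.8) (192, -114.5, 85.0) (195, -115.7, 88.6) (198, -116.8, 92.1) (201, -117.9, 95.4) (204, -118.9, 98.7) (207, -120.1, 101.2) (210, -121.0, 104.6) (213, -122.1, 106.9) (216, -123.4, 108.7) (219, -124.6, 110.8) (222, -124.1, 117.9) (225, -125.0, 120.5) (228, -126.0, 122.5) (231, -126.8, 125.1) (234, -127.5, 128.0) (237, -128.6, 129.4) (240, -129.0, 132.8) (243, -130.5, 133.1) (246, -130.8, 136.4) (249, -131.9, 137.7) (252, -134.0, 136.5) (255, -129.8, 150.1) (258, -130.1, 152.8) (261, -129.5, 157.4) (264, -130.3, 158.9) (267, -130.1, 162.4) (270, -129.4, 166.6) (273, -130.7, 166.8) (276, -130.3, 170.4) (279, -130.0, 173.6) (282, -129.9, 176.2) (285, -130.6, 177.3) (288, -130.2, 180.5) (291, -130.4, 182.4) (294, -132.0, 181.8) (297, -133.8, 181.0) 
(186, -112.1, 77.5) (189, -113.5, 80.7) (192, -114.5, 84.9) (195, -115.7, 88.6) (198, -116.9, 91.5) (201, -117.7, 96.1) (204, -118.8, 99.0) (207, 
[... 736 characters left out ...]
.8, 92.0) (201, -117.6, 96.4) (204, -119.1, 98.0) (207, -120.2, 100.6) (210, -121.2, 103.8) (213, -122.5, 105.7) (216, -123.4, 108.8) (219, -124.2, 111.9) (222, -124.5, 116.8) (225, -125.1, 120.2) (228, -126.1, 122.2) (231, -126.9, 124.9) (234, -127.6, 127.7) (237, -128.5, 129.7) (240, -128.9, 133.2) (243, -129.5, 135.7) (246, -131.2, 135.5) (249, -132.1, 137.1) (252, -134.2, 136.2) (255, -129.9, 149.9) (258, -130.0, 153.0) (261, -129.7, 157.1) (264, -129.4, 160.9) (267, -130.3, 161.9) (270, -129.8, 165.8) (273, -130.1, 168.1) (276, -130.1, 170.7) (279, -130.3, 173.0) (282, -130.0, 176.1) (285, -130.2, 178.2) (288, -129.4, 181.9) (291, -128.9, 185.0) (294, -129.4, 186.3) (297, -128.8, 189.4)
```

View pics/lv1.png

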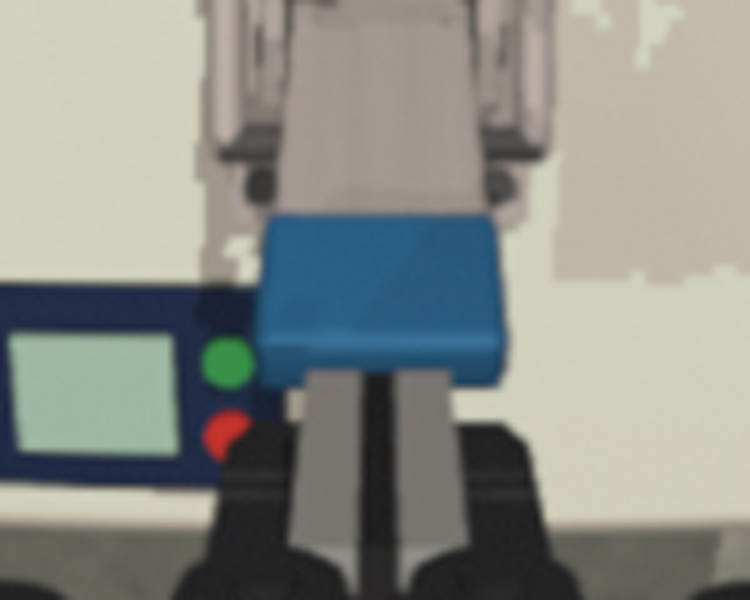

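```bash
python3 - <<'E'
from h import *
import pickle
d=pickle.load(open('side0.pkl','rb'))
for p in [(.5444,-.0823,.1308),(.5444,-.0823,.1578),(.5444,-.0933,.1308),(.5444,-.0713,.1308)]:
    u,v=proj(d,np.array(p));print(p,(u-235)*5,(v-175)*5)
for p in [(.5457,-.1183,.1215),(.5457,-.1183,.1485)]:
    u,v=proj(d,np.array(p));print(p,(u-235)*5,(v-175)*5)
w=pickle.load(open('lv.pkl','rb'));D=w['depth']
print(D[245:262,268:306:3].round(3))
E
```

```text
(0.5444, -0.0823, 0.1308) 327.0914354147794 226.1525653272004
(0.5444, -0.0823, 0.1578) 328.11142994184564 187.06459184708052
(0.5444, -0.0933, 0.1308) 332.3658155361065 235.85729428567006
(0.5444, -0.0713, 0.1308) 321.8760479091213 216.556381322346
(0.5457, -0.1183, 0.1215) 346.3150046910093 271.47143454705883
(0.5457, -0.1183, 0.1485) 347.5281844199674 232.19606858540487
[[0.161 0.162 0.161 0.162 0.161 0.162 0.161 0.162 0.161 0.161 0.161 0.161
  0.161]
 [0.163 0.161 0.162 0.161 0.161 0.162 0.161 0.161 0.162 0.162 0.16  0.161
  0.162]
 [0.162 0.161 0.161 0.162 0.161 0.161 0.162 0.161 0.161 0.161 0.16  0.161
  0.162]
 [0.162 0.161 0.161 0.16  0.161 0.161 0.162 0.16  0.16  0.161 0.161 0.16
  0.162]
 [0.161 0.161 0.16  0.161 0.16  0.161 0.16  0.161 0.161 0.    0.161 0.161
  0.162]
 [0.161 0.16  0.162 0.161 0.163 0.161 0.161 0.162 0.161 0.161 0.161 0.161
  0.161]
 [0.162 0.163 0.162 0.16  0.162 0.161 0.162 0.161 0.161 0.162 0.161 0.162
  0.16 ]
 [0.162 0.161 0.162 0.162 0.162 0.163 0.162 0.161 0.162 0.162 0.163 0.162
  0.162]
 [0.162 0.163 0.163 0.162 0.162 0.    0.161 0.162 0.164 0.162 0.162 0.163
  0.161]
 [0.163 0.163 0.148 0.149 0.149 0.149 0.15  0.148 0.149 0.149 0.148 0.163
  0.163]
 [0.163 0.148 0.148 0.149 0.147 0.148 0.147 0.148 0.148 0.148 0.147 0.162
  0.163]
 [0.164 0.147 0.147 0.146 0.147 0.146 0.147 0.147 0.147 0.147 0.148 0.164
  0.164]
 [0.164 0.146 0.145 0.146 0.146 0.146 0.146 0.145 0.146 0.147 0.146 0.164
  0.164]
 [0.264 0.145 0.144 0.144 0.145 0.143 0.145 0.144 0.145 0.146 0.145 0.262
  0.263]
 [0.263 0.143 0.145 0.144 0.143 0.144 0.144 0.143 0.143 0.144 0.143 0.261
  0.262]
 [0.262 0.142 0.142 0.142 0.143 0.142 0.142 0.143 0.143 0.143 0.142 0.263
  0.263]
 [0.263 0.141 0.141 0.142 0.143 0.141 0.14  0.142 0.141 0.14  0.141 0.264
  0.261]]
```

```bash
python3 -m creep '{"slide":[[-0.002,0.06,0.02],[-0.004,0.12,0.02],[-0.006,0.18,0.02],[-0.008,0.236,0],[-0.008,0.236,-0.05],[-0.008,0.236,-0.09],[-0.008,0.236,-0.12],[-0.008,0.236,-0.12],[-0.008,0.236,-0.12]],"twist":[[0,0,0],[0,0,0],[0,0,0],[0,0,0],[0,0,0],[0,0,0],[0,0,0],[0,0,0],[0,0,0]],"fingers":[-1,-1,-1,-1,-1,-1,-1,-1,-1]}' 25
 python3 lv.py lv2.png 190
```

```text
clock: 15.15
position: [0.5444, -0.0833, 0.1032]
ee_rot: [-0.0, 0.691, 0.723, -0.0]
contact_force: [-0.2, 0.2, 0.4]
width: -0.0
15.2 [ 0.5446 -0.0833  0.1035] [ 0.1 -0.1 -0.1]
tcp px (np.float64(288.136389975254), np.float64(254.5364636926512)) m 0.5405586087659777 -0.10661790442721791
(150, -53.0, 63.7) (153, -54.9, 63.5) (156, -56.9, 63.3) (159, -58.7, 64.1) (243, -112.8, 69.8) (246, -111.9, 77.2) (249, -112.7, 80.4) (252, -113.8, 82.6) (255, -94.5, 132.3) (258, -95.0, 134.6) (261, -94.5, 139.1) (264, -94.9, 141.3) (267, -94.5, 145.1) (270, -95.0, 147.1) (273, -94.6, 150.7) (276, -95.2, 152.1) (279, -95.0, 155.0) (282, -94.6, 158.4) (285, -94.7, 160.6) (288, -94.8, 162.7) (291, -95.5, 163.8) (294, -96.9, 163.5) (297, -98.5, 163.1) 
(150, -53.0, 63.9) (153, -54.9, 64.4) (156, -56.8, 64.4) (159, -58.7, 64.2) (243, -113.2, 68.6) (246, -111.7, 77.9) (249, -112.5, 81.0) (252, -113.8, 82.8) (255, -94.8, 131.6) (258, -94.8, 135.0) (261, -94.5, 139.1) (264, -95.2, 140.7) (267, -95.2, 143.8) (270, -95.1, 146.8) (273, -95.2, 149.4) (276, -95.1, 152.3) (279, -94.8, 155.5) (282, -94.4, 158.8) (285, -94.8, 160.4) (288, -95.1, 162.2) (291, -95.3, 164.1) (294, -94.3, 168.1) (297, -94.2, 170.4) 
(150, -53.1, 62.9) (153, -54.8, 64.6) (156, -56.7, 64.8) (159, -58.7, 63.6) (243, -112.4, 70.9) (246, -111.3, 78.9) (249, -112.6, 80.7) (252, -113.5, 83.3) (255, -95.0, 131.2) (258, -95.2, 134.2) (261, -95.2, 137.6) (264, -95.2, 140.7) (267, -95.2, 143.8) (270, -95.1, 146.7) (273, -95.3, 149.3) (276, -94.6, 153.3) (279, -94.9, 155.4) (282, -95.3, 157.1) (285, -94.9, 160.2) (288, -95.2, 162.1) (291, -94.0, 166.5) (294, -94.5, 167.7) (297, -93.7, 171.3)
```

View pics/lv2.png

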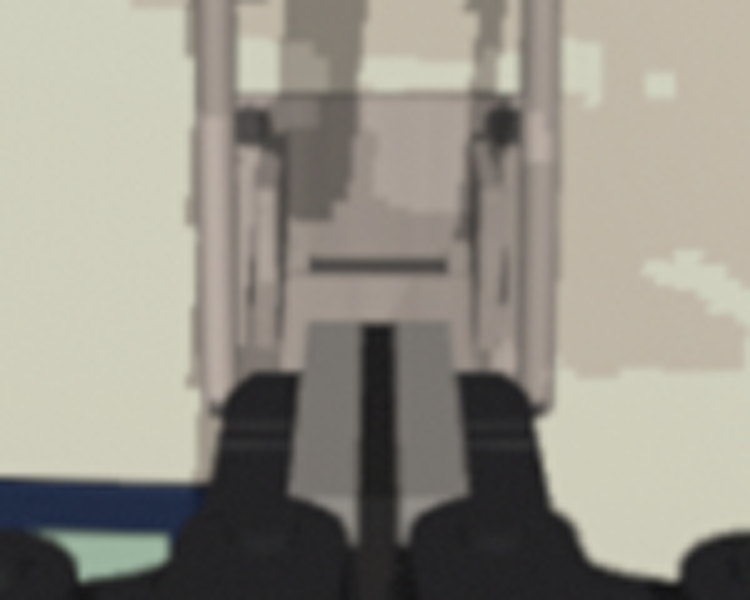

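```bash
python3 -m creep '{"slide":[[0,-0.04,-0.003],[0.001,-0.075,-0.005],[0.002,-0.095,-0.009],[0.003,-0.115,-0.014],[0.004,-0.135,-0.02],[0.005,-0.155,-0.027],[0.006,-0.175,-0.035],[0.006,-0.175,-0.035]],"twist":[[0,0,0],[0,0,0],[0,0,0],[0,0,0],[0,0,0],[0,0,0],[0,0,0],[0,0,0]],"fingers":[-1,-1,-1,-1,-1,-1,-1,-1]}' 25
 python3 lv.py lv3.png 190; python3 - <<'E'
from h import *
d=cam('side');wzoom(d,'s15z.png',235,175,130,110,5)
E
```

```text
clock: 16.0
position: [0.5454, -0.1095, 0.098]
ee_rot: [0.0, 0.691, 0.723, -0.0]
contact_force: [1.3, 1.3, 0.8]
width: -0.0003
16.05 [ 0.5454 -0.1094  0.0981] [0.7 1.  0.3]
tcp px (np.float64(287.7792058754409), np.float64(254.12724854962315)) m 0.5402055999301835 -0.13276539569486467
(207, -113.3, 70.1) (210, -113.1, 77.8) (213, -114.8, 78.5) (216, -116.1, 80.5) (219, -117.1, 83.1) (222, -118.5, 84.4) (225, -119.7, 86.3) (228, -120.9, 88.2) (231, -122.3, 89.3) (234, -123.3, 91.6) (237, -124.6, 93.0) (240, -125.9, 94.3) (243, -126.7, 96.8) (246, -128.1, 97.6) (249, -129.1, 99.7) (252, -130.7, 100.1) (255, -121.0, 126.7) (258, -121.3, 129.5) (261, -121.3, 132.9) (264, -120.6, 137.5) (267, -121.3, 138.9) (270, -121.2, 142.0) (273, -121.5, 144.2) (276, -121.5, 147.0) (279, -121.6, 149.3) (282, -121.1, 152.8) (285, -121.2, 155.1) (288, -121.3, 157.2) (291, -122.1, 158.1) (294, -124.0, 157.0) (297, -124.4, 158.6) 
(207, -113.8, 68.4) (210, -113.4, 76.7) (213, -114.6, 79.2) (216, -115.8, 81.3) (219, -117.0, 83.5) (222, -118.5, 84.5) (225, -119.7, 86.4) (228, -120.8, 88.4) (231, -122.5, 88.
[... 395 characters left out ...]
 (291, -122.1, 158.0) (294, -120.0, 163.9) (297, -120.5, 165.2) 
(207, -113.3, 70.3) (210, -113.1, 77.9) (213, -114.7, 78.9) (216, -116.2, 80.1) (219, -117.3, 82.5) (222, -118.4, 84.7) (225, -119.7, 86.4) (228, -121.3, 87.0) (231, -122.4, 89.2) (234, -123.5, 91.0) (237, -124.4, 93.5) (240, -125.3, 95.7) (243, -127.2, 95.5) (246, -128.2, 97.4) (249, -129.0, 99.7) (252, -130.0, 101.8) (255, -121.5, 125.5) (258, -121.4, 129.3) (261, -121.1, 133.3) (264, -121.5, 135.4) (267, -121.4, 138.8) (270, -121.0, 142.4) (273, -121.1, 145.1) (276, -121.2, 147.5) (279, -121.7, 149.2) (282, -121.1, 152.8) (285, -121.9, 153.8) (288, -121.3, 157.2) (291, -120.0, 161.9) (294, -120.2, 163.6) (297, -120.1, 165.9)
```

View pics/lv3.png

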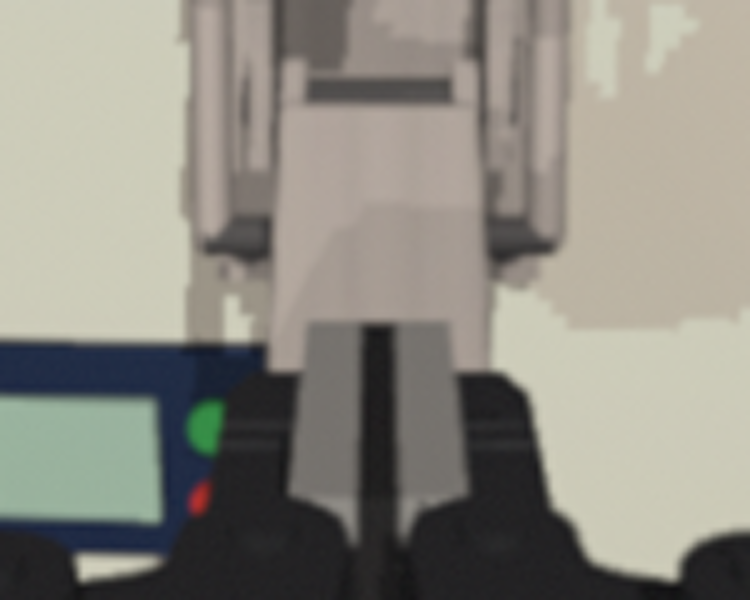

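View pics/s15z.png

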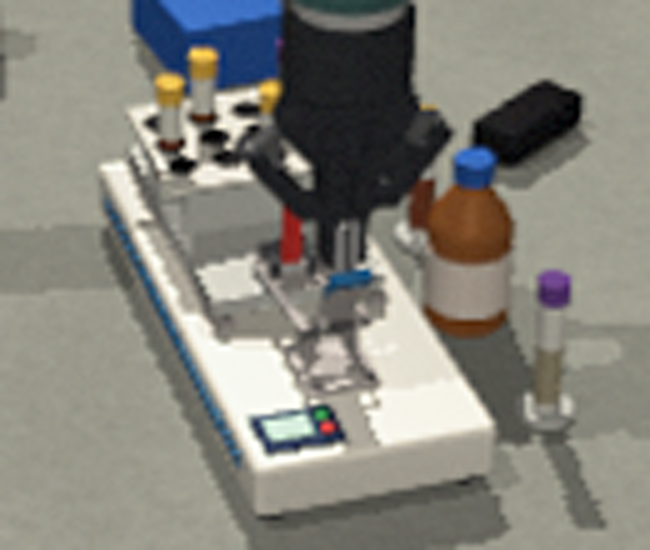

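```bash
python3 -m creep '{"slide":[[0,-0.019,-0.009],[0.001,-0.037,-0.018],[0.002,-0.055,-0.029],[0.003,-0.073,-0.041],[0.003,-0.09,-0.053],[0.004,-0.106,-0.066],[0.005,-0.121,-0.08],[0.005,-0.136,-0.095],[0.006,-0.15,-0.111],[0.007,-0.163,-0.127],[0.007,-0.163,-0.127]],"twist":[[0,0,0],[0,0,0],[0,0,0],[0,0,0],[0,0,0],[0,0,0],[0,0,0],[0,0,0],[0,0,0],[0,0,0],[0,0,0]],"fingers":[-1,-1,-1,-1,-1,-1,-1,-1,-1,-1,-1]}' 25
 python3 lv.py lv4.png 150; python3 - <<'E'
from h import *
d=cam('side');wzoom(d,'s16z.png',235,175,130,110,5)
E
```

```text
clock: 17.2
position: [0.5464, -0.1342, 0.0788]
ee_rot: [0.0, 0.691, 0.723, -0.0]
contact_force: [0.4, 0.0, -0.0]
width: -0.0001
17.25 [ 0.5464 -0.1341  0.079 ] [-0.1  0.6  0.3]
tcp px (np.float64(287.9654462704606), np.float64(254.30114193152963)) m 0.5401510921152911 -0.15749586236757324
(171, -113.1, 68.4) (174, -114.6, 69.4) (177, -116.1, 70.5) (180, -117.8, 69.9) (186, -119.7, 77.6) (189, -121.0, 78.6) (192, -122.7, 78.2) (195, -124.1, 79.1) (198, -125.5, 80.0) (201, -127.0, 80.2) (204, -128.4, 81.3) (207, -129.7, 82.6) (210, -131.1, 82.9) (213, -132.5, 83.7) (216, -134.2, 83.5) (219, -135.2, 85.4) (222, -137.1, 84.4) (225, -137.9, 87.0) (228, -139.6, 86.7) (231, -141.2, 87.0) (234, -142.2, 88.7) (237, -143.6, 89.1) (240, -145.2, 89.2) (243, -146.4, 90.4) (246, -148.1, 90.3) (249, -149.4, 91.2) (252, -150.5, 92.5) (255, -146.0, 106.8) (258, -145.6, 111.0) (261, -145.8, 114.0) (264, -145.8, 117.1) (267, -145.6, 120.4) (270, -145.9, 122.7) (273, -146.2, 124.9) (276, -145.4, 129.1) (279, -145.6, 131.3) (282, -145.8, 133.5) (285, -146.2, 135.2) (288, -145.4, 139.0) (291, -147.0, 138
[... 1057 characters left out ...]
79.7) (198, -125.4, 80.3) (201, -126.9, 80.7) (204, -128.3, 81.6) (207, -129.8, 81.8) (210, -131.1, 83.0) (213, -132.6, 83.3) (216, -133.9, 84.4) (219, -135.5, 84.6) (222, -137.1, 84.7) (225, -138.4, 85.6) (228, -140.0, 85.7) (231, -140.6, 88.5) (234, -142.4, 87.9) (237, -144.0, 88.2) (240, -145.3, 89.0) (243, -146.8, 89.4) (246, -147.8, 90.9) (249, -149.6, 90.5) (252, -150.8, 91.6) (255, -145.3, 108.4) (258, -145.7, 110.9) (261, -145.9, 113.7) (264, -146.0, 116.5) (267, -145.9, 119.8) (270, -145.7, 123.2) (273, -146.3, 124.7) (276, -145.8, 128.4) (279, -145.9, 130.9) (282, -146.0, 133.2) (285, -145.8, 136.0) (288, -146.1, 137.8) (291, -144.5, 142.8) (294, -144.9, 144.3) (297, -144.7, 146.8)
```

View pics/lv4.png

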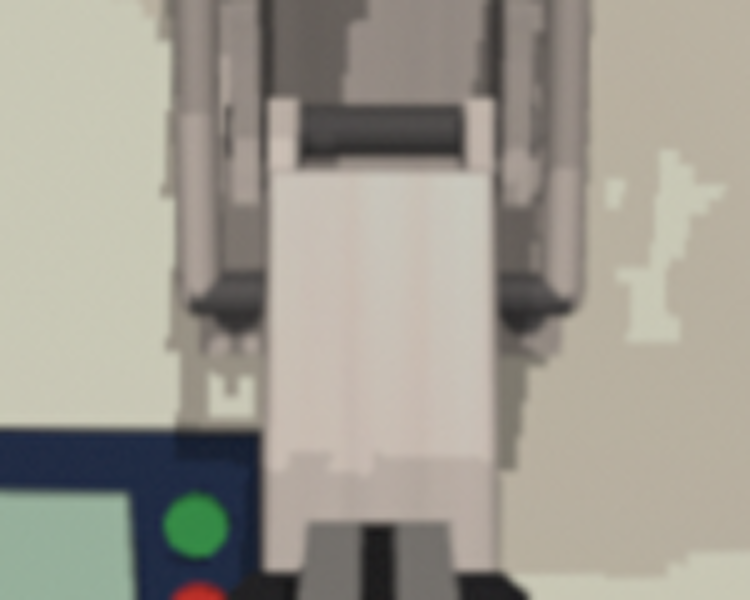

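View pics/s16z.png

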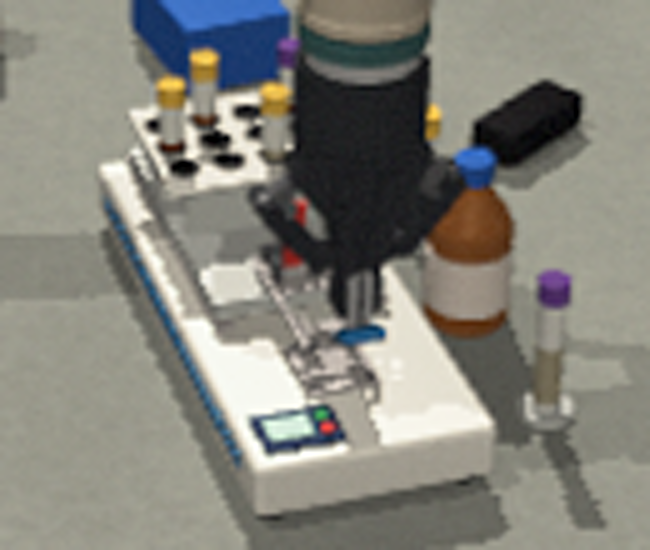

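```bash
python3 - <<'E'
from h import *
import pickle
d=pickle.load(open('lv.pkl','rb'));wzoom(d,'lv5.png',210,0,150,120,5)
yaw=.043;ay=np.array([-np.sin(yaw),np.cos(yaw)]);R=d['world_from_camera'];D=d['depth']
for u in (272,286):
  for r in range(0,100,2):
    if D[r,u]>0:
        o,w=wray(d,u,r);q=o+D[r,u]/(R[:3,2]@w)*w
        print((r,float((q[:2]@ay*1e3).round(1)),float(round(q[2]*1e3,1))),end=' ')
  print()
E
```

```text
(0, -15.4, 64.1) (2, -16.2, 62.8) (4, -17.9, 64.0) (6, -18.9, 63.1) (8, -20.1, 63.0) (10, -26.5, 77.2) (12, -27.3, 76.1) (14, -28.7, 76.8) (16, -30.2, 77.9) (18, -31.0, 76.8) (20, -31.1, 73.5) (22, -31.4, 70.9) (24, -47.0, 116.9) (26, -48.0, 117.3) (28, -48.9, 117.5) (30, -49.1, 115.3) (32, -50.1, 115.6) (34, -51.2, 116.4) (36, -51.9, 116.1) (38, -50.0, 105.8) (40, -41.9, 71.2) (42, -42.8, 70.3) (44, -44.1, 71.1) (46, -45.1, 70.5) (48, -46.2, 70.5) (50, -47.1, 69.5) (52, -46.9, 63.6) (54, -48.4, 65.0) (56, -49.4, 64.3) (58, -50.3, 62.9) (60, -51.5, 63.3) (62, -52.7, 63.8) (64, -53.6, 62.3) (66, -54.9, 63.2) (68, -55.9, 62.4) (70, -57.3, 63.7) (72, -58.5, 64.1) (74, -59.7, 64.6) (76, -60.7, 63.7) (78, -61.8, 63.3) (80, -62.8, 62.7) (82, -64.1, 63.4) (84, -65.2, 63.1) (86, -64.1, 44.3) (88, -65.5, 45.2) (90, -66.5, 43.4) (92, -67.9, 44.6) (94, -69.3, 46.0) (96, -70.3, 43.9) (98, -71.6, 44.9) 
(0, -15.6, 64.3) (2, -15.7, 61.3) (4, -18.0, 63.9) (6, -18.9, 62.9) (8, -20.4, 63.5) (10, -25.9, 75.4) (12, -27.8, 77.2) (14, -29.2, 78.0) (16, -29.7, 76.2) (18, -31.5, 78.2) (20, -31.0, 73.3) (22, -46.2, 117.0) (24, -47.4, 117.8) (26, -48.1, 117.6) (28, -48.3, 115.4) (30, -50.0, 118.0) (32, -50.5, 117.1) (34, -51.4, 117.0) (36, -52.2, 116.9) (38, -51.7, 112.1) (40, -50.9, 105.5) (42, -50.2, 99.4) (44, -49.3, 91.9) (46, -48.3, 83.6) (48, -48.0, 77.8) (50, -47.3, 70.0) (52, -47.2, 64.5) (54, -48.1, 63.2) (56, -49.5, 64.6) (58, -50.7, 64.9) (60, -51.7, 63.9) (62, -52.7, 63.5) (64, -53.9, 63.4) (66, -55.2, 64.4) (68, -56.1, 63.2) (70, -57.3, 63.2) (72, -58.8, 65.5) (74, -59.6, 63.7) (76, -60.6, 62.9) (78, -61.8, 62.9) (80, -62.9, 63.0) (82, -64.1, 63.2) (84, -65.3, 63.8) (86, -64.1, 43.7) (88, -65.5, 45.1) (90, -66.7, 44.3) (92, -67.9, 44.5) (94, -69.2, 44.7) (96, -70.3, 43.4) (98, -71.7, 45.7)
```

View pics/lv5.png

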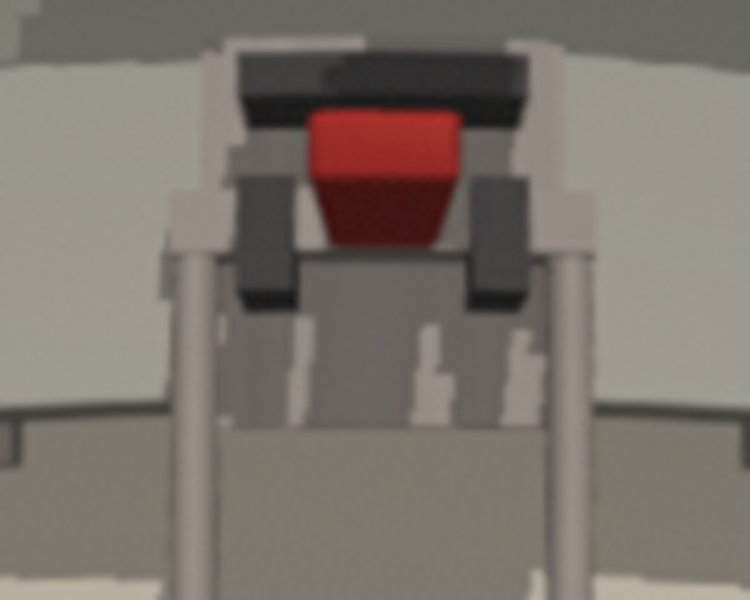

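```bash
python3 -m creep '{"slide":[[0,-0.006,-0.008],[0,-0.013,-0.017],[0,-0.018,-0.025],[0.001,-0.024,-0.034],[0.001,-0.03,-0.043],[0.001,-0.035,-0.052],[0.001,-0.04,-0.061],[0.002,-0.045,-0.071],[0.002,-0.05,-0.08],[0.002,-0.054,-0.09],[0.002,-0.058,-0.1],[0.002,-0.061,-0.109],[0.003,-0.065,-0.119],[0.003,-0.068,-0.129],[0.003,-0.071,-0.139],[0.003,-0.074,-0.149],[0.003,-0.074,-0.149]],"twist":[[0,0,0],[0,0,0],[0,0,0],[0,0,0],[0,0,0],[0,0,0],[0,0,0],[0,0,0],[0,0,0],[0,0,0],[0,0,0],[0,0,0],[0,0,0],[0,0,0],[0,0,0],[0,0,0],[0,0,0]],"fingers":[-1,-1,-1,-1,-1,-1,-1,-1,-1,-1,-1,-1,-1,-1,-1,-1,-1]}' 25
 python3 lv.py lv6.png 150 | cut -c1-1400
```

```text
clock: 19.0
position: [0.5467, -0.1448, 0.0566]
ee_rot: [-0.0, 0.691, 0.723, -0.0]
contact_force: [-1.1, 0.9, 0.3]
width: -0.0001
19.05 [ 0.5468 -0.1448  0.0567] [0.2 0.3 0.7]
tcp px (np.float64(287.92258689467224), np.float64(254.41681155540454)) m 0.5400629536482001 -0.1681373180992604
(156, -113.1, 69.0) (159, -114.5, 69.6) (162, -115.9, 69.6) (165, -117.3, 69.9) (177, -122.2, 75.1) (180, -123.7, 74.4) (183, -125.1, 74.5) (186, -126.5, 74.5) (189, -127.8, 75.0) (192, -129.1, 75.2) (195, -130.7, 74.5) (198, -132.2, 74.2) (201, -133.6, 74.6) (204, -135.0, 74.7) (207, -136.6, 74.2) (210, -137.5, 76.0) (213, -139.4, 74.3) (216, -140.9, 74.5) (219, -142.5, 74.1) (222, -143.7, 74.8) (225, -145.0, 75.6) (228, -147.0, 74.0) (231, -148.2, 74.8) (234, -149.7, 75.1) (237, -151.3, 74.9) (240, -153.0, 74.5) (243, -154.6, 74.3) (246, -156.3, 74.0) (249, -157.0, 76.0) (252, -158.6, 76.1) (255, -156.7, 84.2) (258, -156.5, 88.1) (261, -156.3, 91.8) (264, -157.1, 93.2) (267, -156.2, 98.1) (270, -156.4, 100.7) (273, -156.5, 103.3) (276, -156.6, 105.8) (279, -156.6, 108.4) (282, -156.0, 112.0) (285, 
[... 1200 characters left out ...]
0.8, 74.3) (198, -132.2, 74.3) (201, -133.8, 73.7) (204, -134.9, 75.1) (207, -136.6, 74.1) (210, -137.8, 75.0) (213, -139.4, 74.6) (216, -140.9, 74.5) (219, -142.8, 73.2) (222, -143.8, 74.5) (225, -145.4, 74.3) (228, -146.8, 74.6) (231, -148.2, 74.9) (234, -149.8, 74.7) (237, -151.4, 74.6) (240, -153.1, 74.2) (243, -154.4, 74.7) (246, -156.2, 74.3) (249, -157.7, 74.3) (252, -159.1, 75.0) (255, -156.7, 84.3) (258, -156.2, 88.8) (261, -156.3, 91.8) (264, -156.3, 94.9) (267, -156.7, 97.2) (270, -156.7, 100.1) (273, -156.4, 103.4) (276, -156.4, 106.2) (279, -156.7, 108.1) (282, -156.2, 111.6) (285, -155.9, 114.7) (288, -156.6, 115.6) (291, -155.3, 120.2) (294, -155.0, 122.9) (297, -155.7, 123.8)
```

View pics/lv6.png

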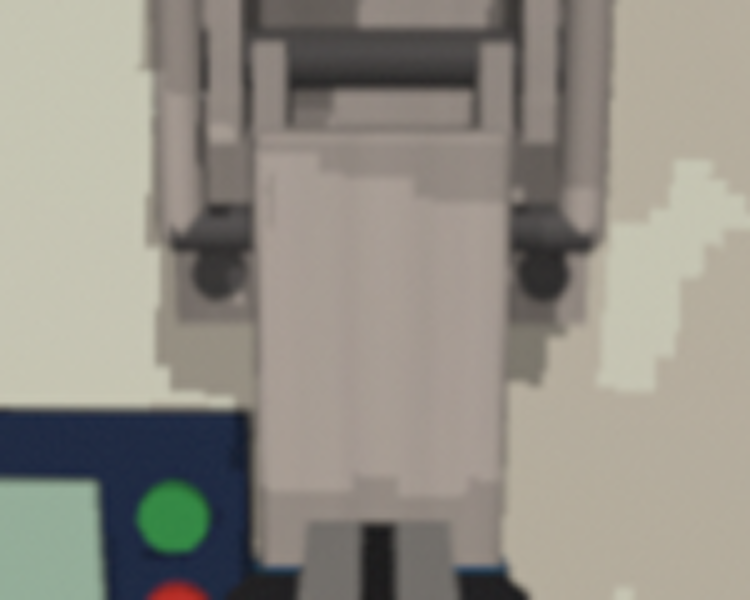

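```bash
python3 -m creep '{"slide":[[0,-0.01,-0.01],[0,-0.015,-0.02],[0,-0.02,-0.03],[0,-0.02,-0.037],[0,-0.02,-0.042],[0,-0.02,-0.042]],"twist":[[0,0,0],[0,0,0],[0,0,0],[0,0,0],[0,0,0],[0,0,0]],"fingers":[-1,-1,-1,-1,-1,-1]}' 25
```

```text
clock: 19.65
position: [0.5473, -0.1469, 0.0541]
ee_rot: [0.0, 0.691, 0.723, 0.001]
contact_force: [-4.9, 4.8, 22.1]
width: -0.0
```

```bash
python3 -m creep '{"slide":[[0,0,0.02],[0,0,0.06],[0,0,0.2],[0,0,0.4],[0,0,0.7],[0,0,0.9],[0,0.2,0.9],[0,0.2,0.9],[0,0.2,0.9]],"twist":[[0,0,0],[0,0,0],[0,0,0],[0,0,0],[0,0,0],[0,0,0],[0,0,0],[0,0,0],[0,0,0]],"fingers":[-1,-1,-1,-1,-1,-1,-1,-1,-1]}' 25
python3 - <<'E'
from h import *
d=cam('wrist','w20.png');s=telemetry.get_state();print(s['clock'],s['contact_force'])
cam('scene','sc20.png')
yaw=.043;ay=np.array([-np.sin(yaw),np.cos(yaw)]);R=d['world_from_camera'];D=d['depth']
for u in (277,286):
  for r in range(90,252,3):
    if D[r,u]>0:
        o,w=wray(d,u,r);q=o+D[r,u]/(R[:3,2]@w)*w
        print((r,float((q[:2]@ay*1e3).round(1)),float(round(q[2]*1e3,1))),end=' ')
  print()
E
```

```text
clock: 20.55
position: [0.5466, -0.1176, 0.1852]
ee_rot: [-0.0, 0.691, 0.723, -0.0]
contact_force: [0.0, -0.3, 0.4]
width: 0.0002
20.6 [ 0.13957526 -0.12269224 -0.49329799]
(90, -41.9, 70.7) (93, -47.4, 101.6) (96, -51.0, 116.9) (99, -53.1, 116.0) (102, -55.3, 116.4) (105, -54.5, 63.9) (108, -57.1, 62.8) (111, -59.8, 63.9) (114, -62.4, 63.4) (117, -65.1, 64.4) (120, -67.5, 44.3) (123, -70.4, 45.4) (126, -73.2, 44.2) (129, -76.0, 43.8) (132, -78.9, 43.9) (135, -81.7, 43.4) (138, -84.4, 45.7) (141, -87.3, 44.5) (144, -90.1, 46.1) (147, -93.1, 43.0) (150, -95.7, 46.6) (153, -98.4, 47.6) (156, -101.2, 48.0) (159, -104.1, 47.4) (162, -107.0, 46.8) (165, -109.9, 46.3) (168, -112.6, 47.5) (171, -115.6, 46.3) (174, -114.7, 70.5) (177, -117.5, 69.5) (180, -124.1, 47.3) (183, -122.2, 73.0) (186, -124.5, 74.9) (189, -126.9, 75.7) (192, -129.7, 75.2) (195, -132.1, 76.2) (198, -134.8, 76.2) (201, -137.6, 75.6) (204, -140.5, 74.8) (207, -143.3, 74.4) (210, -145.7, 75.7) (213, -148.8, 74.3) (216, -151.4, 75.0) (219, -154.0, 75.5) (222, -156.9, 75.3) (225, -159.5, 75.7) (228, -162.4, 75.6) (231, -16
[... 469 characters left out ...]
4.9) (144, -90.1, 44.8) (147, -93.0, 44.0) (150, -95.7, 46.1) (153, -98.4, 47.7) (156, -101.2, 47.7) (159, -104.1, 47.1) (162, -106.8, 48.2) (165, -109.7, 48.0) (168, -112.5, 48.2) (171, -115.4, 47.9) (174, -114.9, 69.1) (177, -117.3, 70.4) (180, -124.0, 47.8) (183, -122.1, 73.4) (186, -124.2, 76.1) (189, -127.1, 74.7) (192, -129.8, 74.6) (195, -132.3, 75.3) (198, -135.1, 74.7) (201, -137.5, 76.0) (204, -140.6, 74.5) (207, -143.0, 75.6) (210, -145.8, 75.4) (213, -148.7, 74.8) (216, -151.3, 75.3) (222, -157.1, 74.4) (225, -159.5, 75.6) (228, -162.8, 74.4) (231, -165.0, 76.1) (234, -167.6, 76.8) (237, -170.3, 77.3) (240, -172.8, 78.2) (243, -175.9, 77.6) (246, -179.0, 77.1) (249, -181.8, 77.4)
```

View pics/w20.png

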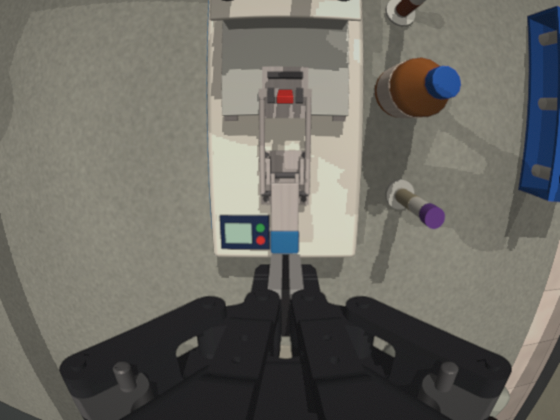

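View pics/sc20.png

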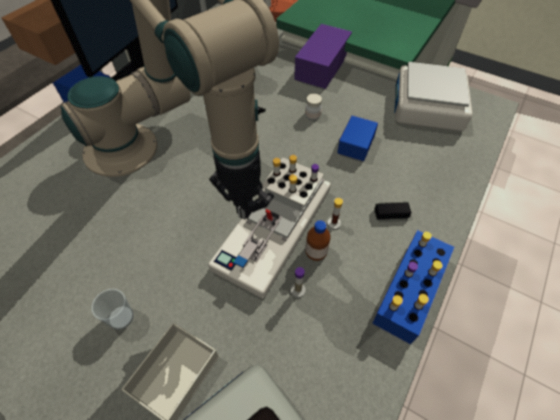

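```bash
python3 -c "
from rig import order
print(order.sign_off())"
```

```text
the job is handed in; nothing more can be done
None
```

The tube carriage is locked and I've handed the job in. It took about 20.6 s of the 67 s allowed.

**What I did:**
- I gripped the red tab and lifted the loop.
- I worked the bar down between the lips and the rear wall to the plate, then drew it back under both hooks. The only sideways force was a few newtons on the tab.
- I then pressed the lever down in small steps through over-centre until it lay flat.

**Last checks, with the arm clear:**
- **Lever:** it lies flat, with the pad's upper face at about 77.5 mm (78 mm expected), so it is fully home.
- **Carriage:** it was drawn in about 6.2 mm part-way through closing. With the lever down I read roughly 6.5 to 7 mm, from one less precise edge measurement. Both are inside the 4.5 to 15 mm range.
- **Loop:** mid-closing, the bar was under both hook lips with the tab standing between them. In the final picture it still looks that way.
- **Bystanders:** by eye, those visible in the final overhead picture are where they started. I did not measure them.

**What disagreed or went wrong:**
- **Fingertips:** the camera showed them ending about 27 mm short of the reported tool point. My first push at the lever passed above it without touching, so I backed off and lowered the tool.
- **Closing force:** I saw only about 1 N when I stopped to check during closing, below the stated 3 to 10 N.
- **Final press:** the last confirming press read 22 N on the lever, which was already down. That is more than I intended, but under the 40 N limit.

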